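Seat the harmonica covers and case the set

TASK

Open the case and lay every harmonica that is on the bench flat in a bay of its own, right way up, with its loose upper cover plate pressed down fully home on the comb, in the bay or beforehand. When all are in with their covers home, fold the lid over and press it fully shut; leave the lamp base, the screw holder and the shim gauge where they are.

Things in the scene. Friction and masses are not known exactly. Their poses are not given: they have to be found in the camera images.
- case: Fixed dark wooden case, 130 (its x) x 258 (its y) x 38 mm high without lid, walls 5 mm, inner floor 5 mm up; origin at the centre of its underside; x points to the hinge side (away from the robot), y along the row of bays. 4 mm high felt ridges on its floor leave four slots (bays) 30 mm wide (y), 120 mm long (x), 62 mm apart.
- lid_handle (a point): Centre of the brass bar handle that stands out in front of the lid's free edge, like a suitcase handle: round bar 10 mm thick, 80 mm long along case y, 170 mm from the hinge axis and 3 mm above the plane of the lid's lower face; 29 mm clear between bar and lid edge; two arms at 36 mm either side of the centre join it to the lid.
- lid_hinge (a point): Middle of the lid's hinge axis (along case y), 65 mm to +x of the case centre, 38 mm above the bench; when the lid is shut this axis lies in the lid's lower face.
- lid (a joint): Lid angle, rad: 0 = shut and flat on the case, 1.57 = upright, 1.75 = open stop; the free edge swings up and away from the robot. Panel 136 mm from hinge to free edge, 258 mm wide (case y), 6 mm thick. The hinge is stiff (0.25 N m), the lid stays where it is left; 2 to 4 N at the free edge move it.
- bay1 (a point): Centre of the floor of bay 1 in the case, 5 mm above the bench (bays run 1 to 4 towards case +y); its axes are those of the case. Each bay takes one harmonica, lying along case x, either way round: its lower cover drops between the 4 mm ridges, its comb stays above them.
- bay2 (a point): Centre of the floor of bay 2 in the case, 5 mm above the bench (bays run 1 to 4 towards case +y); its axes are those of the case. Each bay takes one harmonica, lying along case x, either way round: its lower cover drops between the 4 mm ridges, its comb stays above them.
- bay3 (a point): Centre of the floor of bay 3 in the case, 5 mm above the bench (bays run 1 to 4 towards case +y); its axes are those of the case. Each bay takes one harmonica, lying along case x, either way round: its lower cover drops between the 4 mm ridges, its comb stays above them.
- bay4 (a point): Centre of the floor of bay 4 in the case, 5 mm above the bench (bays run 1 to 4 towards case +y); its axes are those of the case. Each bay takes one harmonica, lying along case x, either way round: its lower cover drops between the 4 mm ridges, its comb stays above them.
- harp1: Harmonica lying flat (may be absent), 102 mm long (its x) x 28 mm wide (its y); origin at the centre of its underside, z up. Lower chrome cover 96 x 24 mm from z 0 to 9 mm, black ebony comb 102 x 28 mm with thin brass edges from z 9 to 17 mm (grip it here across y), upper chrome cover 96 x 24 x 7 mm on top. About 90 to 170 g.
- cover1 (a joint): How far the upper cover of harp1 stands proud of its comb, m: 0 = fully home (cover top 24 mm above the harmonica's underside), up to 0.007 (top at 31 mm). It sits on tight pins: about 5 N straight down moves it, and it stays where it is left.
- harp2: Harmonica lying flat (may be absent), 102 mm long (its x) x 28 mm wide (its y); origin at the centre of its underside, z up. Lower chrome cover 96 x 24 mm from z 0 to 9 mm, black ebony comb 102 x 28 mm with thin brass edges from z 9 to 17 mm (grip it here across y), upper chrome cover 96 x 24 x 7 mm on top. About 90 to 170 g.
- cover2 (a joint): How far the upper cover of harp2 stands proud of its comb, m: 0 = fully home (cover top 24 mm above the harmonica's underside), up to 0.007 (top at 31 mm). It sits on tight pins: about 5 N straight down moves it, and it stays where it is left.
- harp3: Harmonica lying flat (may be absent), 102 mm long (its x) x 28 mm wide (its y); origin at the centre of its underside, z up. Lower chrome cover 96 x 24 mm from z 0 to 9 mm, black ebony comb 102 x 28 mm with thin brass edges from z 9 to 17 mm (grip it here across y), upper chrome cover 96 x 24 x 7 mm on top. About 90 to 170 g.
- cover3 (a joint): How far the upper cover of harp3 stands proud of its comb, m: 0 = fully home (cover top 24 mm above the harmonica's underside), up to 0.007 (top at 31 mm). It sits on tight pins: about 5 N straight down moves it, and it stays where it is left.
- harp4: Harmonica lying flat (may be absent), 102 mm long (its x) x 28 mm wide (its y); origin at the centre of its underside, z up. Lower chrome cover 96 x 24 mm from z 0 to 9 mm, black ebony comb 102 x 28 mm with thin brass edges from z 9 to 17 mm (grip it here across y), upper chrome cover 96 x 24 x 7 mm on top. About 90 to 170 g.
- cover4 (a joint): How far the upper cover of harp4 stands proud of its comb, m: 0 = fully home (cover top 24 mm above the harmonica's underside), up to 0.007 (top at 31 mm). It sits on tight pins: about 5 N straight down moves it, and it stays where it is left.
- lamp_base: Bystander: white ceramic lamp base with brass twist socket, 100 mm across, 128 mm tall; origin at the centre of its underside.
- screw_holder: Bystander: knurled aluminium screw holder, 40 mm across, 34 mm tall; origin at the centre of its underside.
- shim_gauge: Bystander: brass shim gauge, 20 x 95 x 5 mm, lying flat; origin at the centre of its underside.
There are look-alikes about, which are no part of the job. What is shaped like the harp2 but orange is not meant. What is shaped like the harp3 but turquoise is not meant.

How it is judged:
On the way, in this order (a step that is already met when the one before it is completed fails the run):
1. the case lid is folded open, past about 70 degrees (value of joint lid above 1.2 rad), for 0.2 s.
2. every harmonica lies flat in a bay with its upper cover pressed home, the lid still open (((horizontal distance between harp1 and bay1 below 0.015 m and z of harp1 in the frame of bay1 below 0.0025 m) or (horizontal distance between harp1 and bay2 below 0.015 m and z of harp1 in the frame of bay2 below 0.0025 m) or (horizontal distance between harp1 and bay3 below 0.015 m and z of harp1 in the frame of bay3 below 0.0025 m) or (horizontal distance between harp1 and bay4 below 0.015 m and z of harp1 in the frame of bay4 below 0.0025 m)) and angle between each of harp1, harp2, harp3, harp4's own z axis and vertical below 0.08 rad and angle between the x axis of each of harp1, harp2, harp3, harp4 and the x axis of case, either way round below 0.2 rad and value of joint each of cover1, cover2, cover3, cover4 below 0.0015 m and ((horizontal distance between harp2 and bay1 below 0.015 m and z of harp2 in the frame of bay1 below 0.0025 m) or (horizontal distance between harp2 and bay2 below 0.015 m and z of harp2 in the frame of bay2 below 0.0025 m) or (horizontal distance between harp2 and bay3 below 0.015 m and z of harp2 in the frame of bay3 below 0.0025 m) or (horizontal distance between harp2 and bay4 below 0.015 m and z of harp2 in the frame of bay4 below 0.0025 m)) and ((horizontal distance between harp3 and bay1 below 0.015 m and z of harp3 in the frame of bay1 below 0.0025 m) or (horizontal distance between harp3 and bay2 below 0.015 m and z of harp3 in the frame of bay2 below 0.0025 m) or (horizontal distance between harp3 and bay3 below 0.015 m and z of harp3 in the frame of bay3 below 0.0025 m) or (horizontal distance between harp3 and bay4 below 0.015 m and z of harp3 in the frame of bay4 below 0.0025 m)) and ((horizontal distance between harp4 and bay1 below 0.015 m and z of harp4 in the frame of bay1 below 0.0025 m) or (horizontal distance between harp4 and bay2 below 0.015 m and z of harp4 in the frame of bay2 below 0.0025 m) or (horizontal distance between harp4 and bay3 below 0.015 m and z of harp4 in the frame of bay3 below 0.0025 m) or (horizontal distance between harp4 and bay4 below 0.015 m and z of harp4 in the frame of bay4 below 0.0025 m)) and value of joint lid above 0.8 rad), for 0.2 s.
3. the lid is pressed shut (value of joint lid below 0.03 rad), for 0.2 s.
At the end, for the whole second after the job is handed in: Every harmonica present lies flat and upright in a bay (within 15 mm of the bay's centre, down between the ridges, along the bay within 0.2 rad) with its upper cover within 1.5 mm of fully home, at rest, and the lid is shut to within 0.03 rad (((horizontal distance between harp1 and bay1 below 0.015 m and z of harp1 in the frame of bay1 below 0.0025 m) or (horizontal distance between harp1 and bay2 below 0.015 m and z of harp1 in the frame of bay2 below 0.0025 m) or (horizontal distance between harp1 and bay3 below 0.015 m and z of harp1 in the frame of bay3 below 0.0025 m) or (horizontal distance between harp1 and bay4 below 0.015 m and z of harp1 in the frame of bay4 below 0.0025 m)) and angle between each of harp1, harp2, harp3, harp4's own z axis and vertical below 0.08 rad and angle between the x axis of each of harp1, harp2, harp3, harp4 and the x axis of case, either way round below 0.2 rad and value of joint each of cover1, cover2, cover3, cover4 below 0.0015 m and ((horizontal distance between harp2 and bay1 below 0.015 m and z of harp2 in the frame of bay1 below 0.0025 m) or (horizontal distance between harp2 and bay2 below 0.015 m and z of harp2 in the frame of bay2 below 0.0025 m) or (horizontal distance between harp2 and bay3 below 0.015 m and z of harp2 in the frame of bay3 below 0.0025 m) or (horizontal distance between harp2 and bay4 below 0.015 m and z of harp2 in the frame of bay4 below 0.0025 m)) and ((horizontal distance between harp3 and bay1 below 0.015 m and z of harp3 in the frame of bay1 below 0.0025 m) or (horizontal distance between harp3 and bay2 below 0.015 m and z of harp3 in the frame of bay2 below 0.0025 m) or (horizontal distance between harp3 and bay3 below 0.015 m and z of harp3 in the frame of bay3 below 0.0025 m) or (horizontal distance between harp3 and bay4 below 0.015 m and z of harp3 in the frame of bay4 below 0.0025 m)) and ((horizontal distance between harp4 and bay1 below 0.015 m and z of harp4 in the frame of bay1 below 0.0025 m) or (horizontal distance between harp4 and bay2 below 0.015 m and z of harp4 in the frame of bay2 below 0.0025 m) or (horizontal distance between harp4 and bay3 below 0.015 m and z of harp4 in the frame of bay3 below 0.0025 m) or (horizontal distance between harp4 and bay4 below 0.015 m and z of harp4 in the frame of bay4 below 0.0025 m)) and value of joint lid below 0.03 rad and linear speed of each of harp1, harp2, harp3, harp4 below 0.02 m/s); the robot touches nothing.
It fails at once if the lamp base is moved by more than 30 mm (distance of lamp_base from where it was at the start of the episode above 0.03 m).
It fails at once if the screw holder is moved by more than 30 mm (distance of screw_holder from where it was at the start of the episode above 0.03 m).
It fails at once if the shim gauge is moved by more than 30 mm (distance of shim_gauge from where it was at the start of the episode above 0.03 m).
Of harp1, harp2, harp3, harp4 only 2 to 4 are there at a start; the rules pass over those that are not, and their reading is None.
At some moment in a run one of harp1, harp2, harp3, harp4 may be knocked a few centimetres aside while the robot is not near it.
Once in a run the grip may slacken for a moment while it holds something.
It also fails if it takes over 210 s, if anything falls off the work surface, if the arm or the gripper's body presses on something with over 40 N, if the wrist force passes 120 N, or if a joint passes its speed limit or range.

ROBOT

A 6-joint arm with a two-finger parallel gripper is mounted at the origin on the work surface. World frame = base frame: x ahead of the robot, y to its left, z up, the work surface at z = 0. Lengths are in m, angles in rad, forces in N, time in s.
With the tool pointing down it reaches from about 0.375 to 0.9 m from the base axis. Payload 3.1 kg.
Tool frame: the origin (TCP) lies on the centre line of the jaws, within the pads' length; the fingertips stand 8 mm ahead of it and the grasp point (between the pads) lies 11 mm behind it (robot.tip_extent is the distance from the TCP to the fingertips, in m); y points along the fingers, z is the direction in which the jaws open and shut, and the axes are right-handed (so a half turn about y gives the same grasp; the last joint's range is limited). The gripper opens to 87 mm and grips with 3 to 60 N. Pads are 19 mm wide; open, the fingers measure 117 mm over their backs; the gripper's body (75 mm by 190 mm) begins 51 mm behind the grasp point.
Start: joints at [-1.381, 0.527, 1.433, -0, 1.181, -0.178], TCP at [0.225, -0.583, 0.231] pointing down, gripper open.
Joint ranges: [-3.08, 3.08], [-0.75, 2.2], [0.22, 2.44], [-1.43, 4.57], [0, 2.65], [-2.85, 2.85]. Speed limits (rad/s): [2.79, 2.79, 3.14, 3.14, 3.14, 3.14].

INTERFACE

Orientations are given as a unit quaternion [x, y, z, w].
In Python, from rig import robot gives the robot as it stands.
- The arm moves only by the shell command python3 -m crank 'ROWS' [FORCE]. ROWS is JSON, a list that holds one entry, the list of rows, each a list of 7 numbers: the turn, a rotation vector about the tool's x, y, z in degrees, then the shift along the tool's x, y, z in m, then the opening in per cent of the stroke, from 0 (shut) to 100 (fully open). In form: [[[ax, ay, az, dx, dy, dz, gripper], ...]]. A call has exactly 5 rows; each row shifts and turns the commanded pose from where the row before left it, along the tool's axes as they then stand; what a row does not reach is not made up. A row lasts 1/8 s, in which the tool goes at most 62.5 mm and 10.7 degrees, less where a joint would pass 70% of its speed; a pose out of reach is approached as far as the arm can. A call with a gripper value outside its range is refused whole. The fingers move at their own pace and stop on an object; FORCE is the grip in N (left out, the last holds). Time passes only in rows, so rows that do not move let the fingers close, or fill a call up. It gives the time, the measured TCP pose, the force and the opening at its end, in the units of the state.
- robot.get_obs(): the state, without advancing time (a new reading comes with each control period).
- robot.camera(name): name is "side" or "top"; returns a dict with "img" (480x640x3 uint8, red, green, blue), "K" (3x3 intrinsics, pixels), "dist_coeffs" ([k1, k2, p1, p2, k3] as OpenCV has them; the pictures are not rectified), "R" (3x3) and "t" (3): a world point X has camera coordinates R X + t. Camera axes: x right, y down, z forward; pixel columns grow to the right and rows downward; lengths in m; the calibration is good to about 2 mm. A picture is of the moment at which its call begins. There is no depth.
- robot.hand_in(): hands the job in, once; it reports no verdict.
Trained networks look in a picture, given as the dict that the camera call returned (one of the last four; its "shot" number tells which), for a name from the list of things; names that differ only in an ending like _2 or _b are one class to them, and where a whole thing is asked for, a point or a joint stands for the part that bears it (a point fixed in the world has none). Each returns a list of dicts, best first, with "conf" (0 to 1); they miss things now and then, are a little off and sometimes report something else, mostly with a low value. They report only what shows in the picture. A call takes as long as a camera call. They do not tell look-alikes from the thing itself.
- robot.spot_in(picture, thing): "at" ([row, column] in pixels, amid what is visible of it).
The state is a dict: "time": time; "q": joint angles; "joint_velocities": joint speeds; "joint_torque": joint torques, N m; "position": TCP position; "tool_rot": TCP orientation; "ft_force": force on the tool from outside, world axes, zero at the start; "moment": the same for the moment, N m; "grip_width": finger opening in m.
Only numpy, scipy, OpenCV 4.12 (cv2) and the standard library are available. Lean on these libraries where they do the work, as an engineer would, in place of code of your own. Each camera call takes 0.05 s, during which the arm holds its last target.

## Working session

There is one attempt and no reset: what is moved stays moved. The work goes in short steps, Python scripts to look and compute and a shell command to move; the robot and the scene stay as the last step left them, time stands still between calls to the robot, and variables do not carry over. Pictures are saved under pics/ and viewed, and the job is handed in when it is done.

```bash
ls; mkdir -p pics; python3 - <<'E'
from rig import robot
import cv2
o=robot.get_obs()
for k,v in o.items(): print(k,v)
for n in("top","side"):
    c=robot.camera(n); cv2.imwrite(f"pics/{n}0.png",c["img"][:,:,::-1]); print(n,c["K"],c["dist_coeffs"],c["R"],c["t"])
    for th in("harp1","case","lid_handle","lamp_base","screw_holder","shim_gauge"):
        print(th,[(d["at"],round(d["conf"],2)) for d in robot.spot_in(c,th)])
E
```

```text
pics
time 0.0
q [-1.38149538e+00  5.28425630e-01  1.43393276e+00 -4.17188383e-05
  1.18137054e+00 -1.78533981e-01]
joint_velocities [ 0.00022058  0.00166593 -0.00041239 -0.00386707 -0.00013362  0.00169765]
joint_torque [-3.25058609e-04 -4.40040457e+01 -1.76592833e+01  6.32218458e-02
  5.83173323e-02 -1.79068857e-04]
position [ 0.22460549 -0.58246924  0.22958683]
tool_rot [-0.12934051  0.69593507 -0.69442466  0.1293051 ]
ft_force [ 0.61749182 -0.10462903  0.73432507]
moment [-0.00384911 -0.00186299 -0.01089544]
grip_width 0.08746043112728735
top [[585.10902614   0.         325.32712319]
 [  0.         585.10902614 241.53887821]
 [  0.           0.           1.        ]] [-0.00911462  0.          0.          0.          0.        ] [[-1.63663500e-03 -9.99878415e-01  1.55073309e-02]
 [-9.94571693e-01  1.41592987e-05 -1.04053578e-01]
 [ 1.04040707e-01 -1.55934501e-02 -9.94450791e-01]] [-0.12213047  0.60853988  1.39605176]
harp1 [([229.9, 445.8], 0.96), ([252.6, 345.3], 0.92), ([259.8, 296.1], 0.85), ([300.3, 343.6], 0.74), ([245.7, 402.1], 0.67)]
case [([273.8, 202.9], 0.76)]
lid_handle 
[... 191 characters left out ...]
.38214802   0.         318.77632616]
 [  0.         539.38214802 247.52486116]
 [  0.           0.           1.        ]] [0.0312365 0.        0.        0.        0.       ] [[ 0.99328008 -0.11523264  0.010776  ]
 [-0.05980332 -0.590738   -0.80464413]
 [ 0.09908706  0.79859254 -0.59365959]] [-0.6189042   0.0174688   1.59510615]
harp1 [([339.3, 347.5], 0.94), ([274.5, 272.5], 0.92), ([306.6, 324.7], 0.9), ([270.4, 316.2], 0.69), ([248.8, 304.5], 0.64), ([204.0, 283.4], 0.38)]
case [([208.0, 283.4], 0.95)]
lid_handle [([197.3, 285.5], 0.9)]
lamp_base [([386.2, 263.7], 0.6)]
screw_holder [([255.8, 374.1], 0.74), ([203.6, 282.9], 0.59)]
shim_gauge [([241.1, 357.5], 0.62), ([206.0, 283.0], 0.33)]
```

View pics/top0.png

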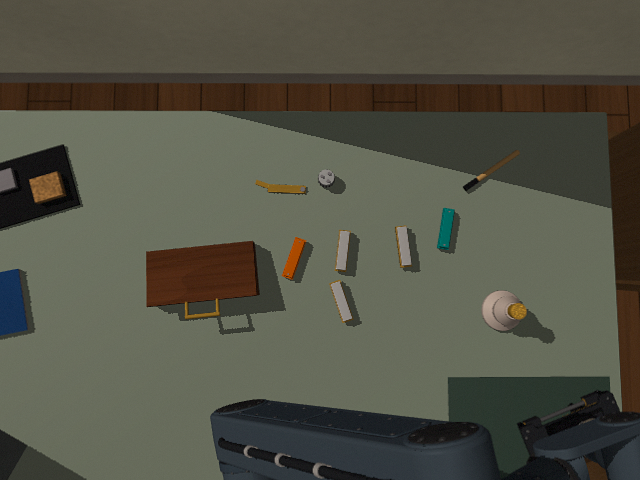

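View pics/side0.png

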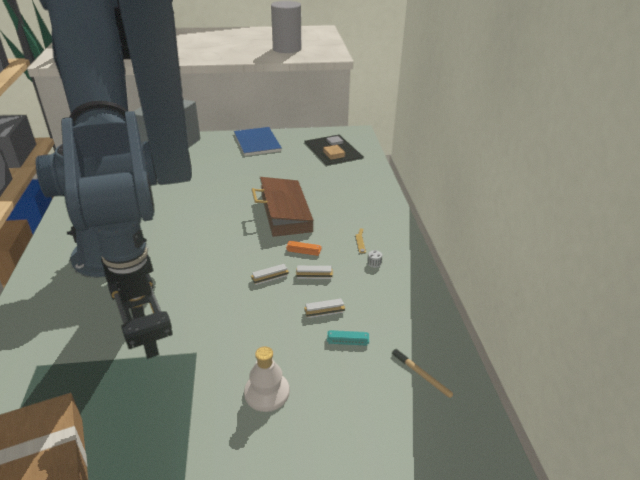

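```bash
python3 - <<'E'
import cv2
im=cv2.imread("pics/top0.png"); cv2.imwrite("pics/top0c.png",cv2.resize(im[160:340,250:516],None,fx=3,fy=3,interpolation=cv2.INTER_CUBIC))
cv2.imwrite("pics/top0d.png",cv2.resize(im[180:380,100:300],None,fx=3,fy=3,interpolation=cv2.INTER_CUBIC))
im=cv2.imread("pics/side0.png"); cv2.imwrite("pics/side0c.png",cv2.resize(im[140:360,200:400],None,fx=2.7,fy=2.7,interpolation=cv2.INTER_CUBIC))
E
```

```text
(no output)
```

View pics/top0c.png

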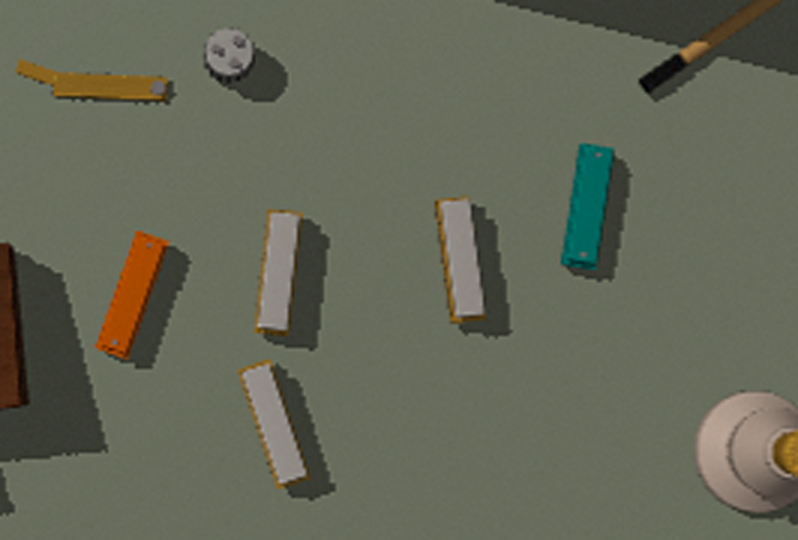

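View pics/top0d.png

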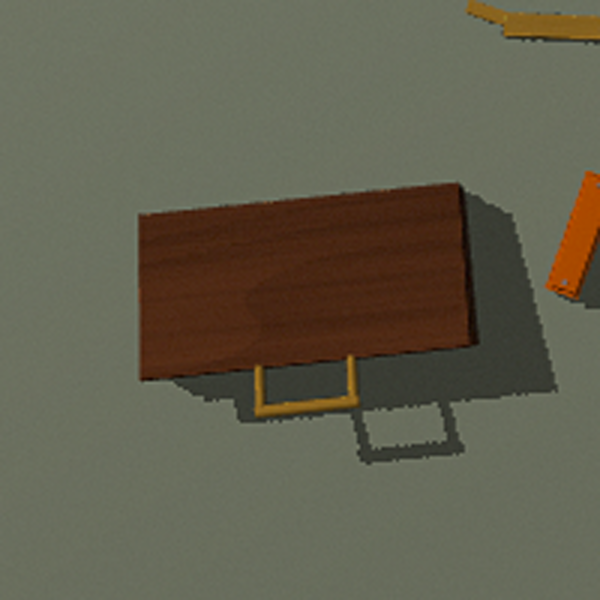

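View pics/side0c.png

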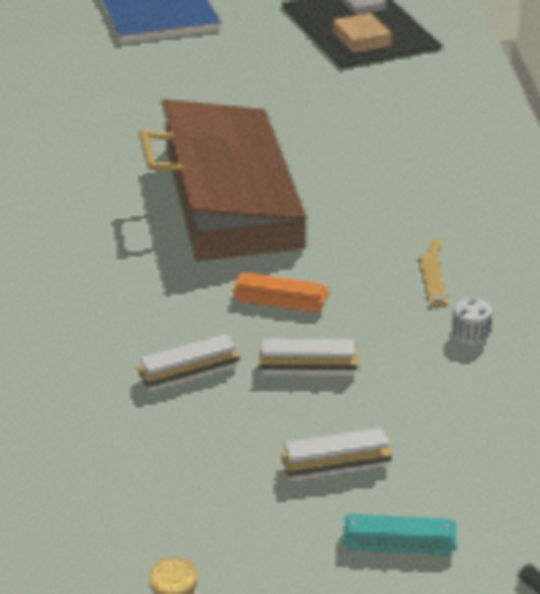

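Three chrome harmonicas show in the top view, at (col,row) (343,251), (403,247) and (342,301). The orange one at (294,259) and the turquoise one at (446,230) are the look-alikes. The lid is ajar. Next I'll fit the poses.

```bash
cat > h.py <<'E'
import numpy as np, cv2, json
from scipy.spatial.transform import Rotation as Rn
from scipy.optimize import least_squares
from rig import robot
def snap(n,tag=None):
    c=robot.camera(n)
    if tag: cv2.imwrite(f"pics/{tag}.png",c["img"][:,:,::-1])
    return c
def proj(c,X):
    return cv2.projectPoints(np.float64(X).reshape(-1,3),cv2.Rodrigues(np.array(c["R"]))[0],np.array(c["t"]),np.array(c["K"]),np.array(c["dist_coeffs"]))[0].reshape(-1,2)
def ray(c,uv):
    p=cv2.undistortPoints(np.float64(uv).reshape(-1,1,2),np.array(c["K"]),np.array(c["dist_coeffs"])).reshape(-1,2)
    R=np.array(c["R"]);t=np.array(c["t"]); d=np.c_[p,np.ones(len(p))]@R
    return -R.T@t,d
def onz(c,uv,z):
    o,d=ray(c,uv); return o+d*((z-o[2])/d[:,2])[:,None]
def tri(c1,u1,c2,u2):
    o1,d1=ray(c1,u1);o2,d2=ray(c2,u2);out=[]
    for a,b in zip(d1,d2):
        A=np.c_[a,-b]; s=np.linalg.lstsq(A,o2-o1,rcond=None)[0]
        p,q=o1+a*s[0],o2+b*s[1]; out.append(np.r_[(p+q)/2,np.linalg.norm(p-q)])
    return np.array(out)
def go(pos,yaw=None,R=None):
    """print tool-frame delta; yaw = direction (rad) of the jaw axis (tool z) in world, tool y down"""
    o=robot.get_obs(); R0=Rn.from_quat(o["tool_rot"])
    if yaw is not None:
        best=None
        for k in(0,np.pi):
            z=np.array([np.cos(yaw+k),np.sin(yaw+k),0]);y=np.array([0,0,-1.]);x=np.cross(y,z)
            T=Rn.from_matrix(np.c_[x,y,z]); rv=(R0.inv()*T).as_rotvec()
            if best is None or np.linalg.norm(rv)<np.linalg.norm(best[1]): best=(T,rv)
        T,rv=best
    else: T,rv=R0,np.zeros(3)
    d=np.array(pos)-o["position"]
    print("turn deg",np.degrees(rv).round(1),"shift now-axes mm",(R0.inv().apply(d)*1e3).round(1),"shift turned-axes mm",(T.inv().apply(d)*1e3).round(1),"q",np.round(o["q"],2))
def st():
    o=robot.get_obs(); R=Rn.from_quat(o["tool_rot"]).as_matrix()
    print("t",round(o["time"],2),"pos",np.round(o["position"],4),"F",np.round(o["ft_force"],1),"w",round(o["grip_width"],4)); print("tool x,y,z cols\n",R.round(3))
E
python3 - <<'E'
from h import *
a=snap("top");b=snap("side")
# case fit
tp=np.array([[146.3,251.3],[253.3,241.3],[258.3,295],[147,306.7]]) # hinge far(+y), hinge near, free near, free far
sd=np.array([[298.1,180.7],[312.2,220.4],[269.6,216.7],[260.4,177]]); sb=np.array([[273,235.2],[312.6,231.1]])
ht=np.array([[(255/3+100),(413/3+180)],[(357/3+100),(402/3+180)]])
def model(p):
    x,y,w,th=p
    Rz=Rn.from_euler('z',w)
    def lid(r,yy,h): return [65-r*np.cos(th)+h*np.sin(th)*0-0 - (-h*np.sin(th))*0 + h*np.sin(th), yy, 38+r*np.sin(th)+h*np.cos(th)]
    L=np.array([lid(0,129,6),lid(0,-129,6),lid(136,-129,6),lid(136,129,6)])
    B=np.array([[-65,-129,0],[65,-129,0]]); H=np.array([lid(175,40,3),lid(175,-40,3)])
    f=lambda P:Rz.apply(P/1e3)+[x,y,0]
    return f(L.astype(float)),f(B.astype(float)),f(H.astype(float))
def res(p):
    L,B,H=model(p)
    return np.r_[(proj(a,L)-tp).ravel(),(proj(b,L)-sd).ravel(),(proj(b,B)-sb).ravel(),(proj(a,H)-ht).ravel()]
s=least_squares(res,[0.5,0.2,0,0.3],loss='soft_l1');print("case",s.x.round(4));print(res(s.x).round(1))
# harps: bright grey segmentation
def seg(c,n):
    im=c["img"].astype(int); m=((im.min(2)>130)&(im.max(2)-im.min(2)<30)).astype(np.uint8)
    k,lab,stt,cen=cv2.connectedComponentsWithStats(m)
    for i in range(1,k):
        if 100<stt[i,4]<1500:
            pts=np.argwhere(lab==i)[:,::-1].astype(np.float32); r=cv2.minAreaRect(pts); print(n,stt[i],cen[i].round(1),[np.round(v,1) for v in r])
seg(a,"top");seg(b,"side")
E
```

```text
case [0.5322 0.174  0.0962 0.2108]
[ 0.1 -0.9 -0.1 -1.1 -1.5 -0.  -0.3 -1.  -0.1 -0.9  0.8 -0.3  0.3  0.2
 -1.1 -0.9 -1.5  1.2 -0.1  0.7  0.5  1.   0.8  1.3]
top [397 227  14  38 283] [403.  244.5] [array([403.6, 245.4]), array([38. ,  8.7]), np.float64(82.6)]
top [336 231  13  39 313] [342.3 249.6] [array([342.4, 249.8]), array([ 8.6, 38.1]), np.float64(6.6)]
top [331 282  21  39 333] [340.6 300.6] [array([340.8, 300.7]), array([38.6,  8.8]), np.float64(71.1)]
side [  0   0  22  52 430] [ 7.8 25.7] [array([ 6.6, 27.1]), array([55.2, 13.7]), np.float64(68.2)]
side [ 17   0  36  75 717] [34.2 32.7] [array([36.1, 35.1]), array([75.4, 26.9]), np.float64(80.8)]
side [ 33   0  18  33 179] [43.2 13.8] [array([44.6, 14.3]), array([36.2,  7.5]), np.float64(61.2)]
side [  0  32  15  26 116] [ 6.6 47.6] [array([ 5. , 45.5]), array([28.6,  5.8]), np.float64(63.4)]
side [ 416  165   31   83 1043] [430.8 204.2] [array([431.1, 206.4]), array([82.4, 29.4]), np.float64(81.6)]
side [245 221  11  12 106] [250.  226.8] [array([250.1, 226.8]), array([10.9,  9.7]), np.float64(80.5)]
side [115 343  30  16 282] [130.  352.2] [array([129.1, 350. ]), array([14.8, 29.4]), np.float64(85.6)]
side [ 40 427  47  37 450] [ 62.9 439.4] [array([ 67.1, 441.4]), array([48.1, 31.4]), np.float64(15.8)]
```

```bash
cat >> h.py <<'E'
def harps(c,z=0.028):
    im=c["img"].astype(int); m=((im.min(2)>125)&(im.max(2)-im.min(2)<35)).astype(np.uint8); out=[]
    k,lab,stt,cen=cv2.connectedComponentsWithStats(m)
    for i in range(1,k):
        if 200<stt[i,4]<600 and stt[i,1]<400:
            pts=np.argwhere(lab==i)[:,::-1].astype(np.float64)
            (cx,cy),_,_=cv2.minAreaRect(pts.astype(np.float32)); u=np.linalg.svd(pts-pts.mean(0))[2][0]*15
            P=onz(c,[[cx,cy],[cx-u[0],cy-u[1]],[cx+u[0],cy+u[1]]],z); d=P[2]-P[1]; d*=np.sign(d[0]); 
            L=np.ptp((onz(c,pts,z)-P[0])@(d/np.linalg.norm(d)))
            r=(P[0][0],P[0][1],np.arctan2(d[1],d[0]),L); out.append(r); print("harp px",round(cx),round(cy),"xy",np.round(r[:2],4),"yaw deg",round(np.degrees(r[2]),1),"len",round(L,3))
    return out
CASE=np.array([0.5322,0.174]);CY=0.0962
def cw(x,y,z):
    return np.r_[CASE+Rn.from_euler('z',CY).apply([x,y,0])[:2],z]
E
python3 - <<'E'
from h import *
a=snap("top");harps(a)
b=snap("side")
for th in["harp1"]:
  for d in robot.spot_in(b,th): print(d)
th=.2108;p=cw((65-170*np.cos(th)+3*np.sin(th))/1e3,0,(38+170*np.sin(th)+3*np.cos(th))/1e3);print("handle",p,proj(a,p),proj(b,p),np.hypot(*p[:2]))
for th in np.arange(.2,1.75,.15): print(round(th,2),cw((65-170*np.cos(th)+3*np.sin(th))/1e3,0,(38+170*np.sin(th)+3*np.cos(th))/1e3).round(4))
go(p+[0,0,.12],CY);st()
E
```

```text
harp px 404 245 xy [ 0.5994 -0.3151] yaw deg 6.8 len 0.093
harp px 342 250 xy [ 0.5887 -0.1646] yaw deg -6.6 len 0.094
harp px 341 301 xy [ 0.4647 -0.1602] yaw deg 18.8 len 0.093
{'at': [273.0, 270.6], 'conf': 0.92}
{'at': [248.0, 301.5], 'conf': 0.88}
{'at': [271.7, 313.8], 'conf': 0.86}
{'at': [305.5, 324.5], 'conf': 0.84}
{'at': [386.8, 264.4], 'conf': 0.74}
{'at': [337.8, 349.3], 'conf': 0.59}
{'at': [203.0, 282.3], 'conf': 0.46}
handle [0.43205606 0.16433632 0.07650478] [[202.57618909 314.88482578]] [[253.68407432 195.22646615]] 0.4622541112318689
0.2 [0.4317 0.1643 0.0747]
0.35 [0.439  0.165  0.0991]
0.5 [0.4498 0.1661 0.1221]
0.65 [0.464  0.1674 0.1433]
0.8 [0.4811 0.1691 0.162 ]
0.95 [0.5009 0.171  0.178 ]
1.1 [0.5228 0.1731 0.1909]
1.25 [0.5464 0.1754 0.2003]
1.4 [0.5711 0.1778 0.206 ]
1.55 [0.5964 0.1802 0.208 ]
1.7 [0.6217 0.1826 0.2062]
turn deg [ -0.  -74.4   0. ] shift now-axes mm [-462.2   34.  -623. ] shift turned-axes mm [-724.2   34.1  278.1] q [-1.38  0.53  1.43  0.    1.18 -0.18]
t 0.95 pos [ 0.2248 -0.5832  0.2306] F [-0.   0.7  0.5] w 0.0868
tool x,y,z cols
 [[-0.933  0.     0.36 ]
 [-0.36  -0.    -0.933]
 [-0.    -1.     0.   ]]
```

```bash
python3 -m crank '[[[0,-10,0,0,0,0,100],[0,-10,0,0,0,0,100],[0,-10,0,0,0,0,100],[0,-10,0,0,0,0,100],[0,-10,0,0,0,0,100]]]'; python3 -m crank '[[[0,-10,0,0,0,0,60],[0,-10,0,0,0,0,60],[0,-4.4,0,0,0,0,40],[0,0,0,0,0,0,30],[0,0,0,0,0,0,30]]]'; python3 - <<'E'
from h import *
st();go([.5,-.2,.22]);
E
```

```text
time: 1.58
position: [0.2247, -0.5832, 0.2306]
tool_rot: [0.413, -0.574, 0.574, -0.413]
ft_force: [0.5, -0.4, 0.0]
grip_width: 0.087
time: 2.2
position: [0.2247, -0.5832, 0.2305]
tool_rot: [-0.523, 0.476, -0.476, 0.523]
ft_force: [-0.0, 0.2, -0.0]
grip_width: 0.0447
t 2.2 pos [ 0.2247 -0.5832  0.2305] F [-0.   0.2 -0. ] w 0.0447
tool x,y,z cols
 [[ 0.094 -0.     0.996]
 [-0.996  0.     0.094]
 [-0.    -1.    -0.   ]]
turn deg [0. 0. 0.] shift now-axes mm [-355.5   10.5  310.1] shift turned-axes mm [-355.5   10.5  310.1] q [-1.38  0.53  1.43 -0.    1.18 -1.48]
```

```bash
python3 -m crank '[[[0,0,0,-0.044,0,0.039,30],[0,0,0,-0.044,0,0.039,30],[0,0,0,-0.044,0,0.039,30],[0,0,0,-0.044,0,0.039,30],[0,0,0,-0.044,0,0.039,30]]]'; python3 -m crank '[[[0,0,0,-0.044,0,0.039,30],[0,0,0,-0.044,0,0.039,30],[0,0,0,-0.044,0,0.039,30],[0,0,0,-0.062,0,0,30],[0,0,0,-0.062,0,0,30]]]'; python3 - <<'E'
from h import *
st();go([.432,.1643,.16],CY);
E
```

```text
time: 2.82
position: [0.3989, -0.3442, 0.2308]
tool_rot: [0.523, -0.476, 0.476, -0.523]
ft_force: [0.8, -0.4, 0.9]
grip_width: 0.0259
time: 3.45
position: [0.4903, -0.0777, 0.2306]
tool_rot: [-0.523, 0.476, -0.476, 0.523]
ft_force: [1.0, -0.5, 0.2]
grip_width: 0.0262
t 3.45 pos [ 0.4903 -0.0777  0.2306] F [ 1.  -0.5  0.2] w 0.0262
tool x,y,z cols
 [[ 0.094  0.001  0.996]
 [-0.996 -0.     0.094]
 [ 0.    -1.     0.001]]
turn deg [-0.  -0.1  0. ] shift now-axes mm [-246.5   70.5  -35.2] shift turned-axes mm [-246.5   70.6  -34.7] q [-0.38  0.36  1.75  0.    1.04 -0.48]
```

```bash
python3 -m crank '[[[0,0,0,-0.050,0.01,-0.007,30],[0,0,0,-0.050,0.010,-0.007,30],[0,0,0,-0.050,0.01,-0.007,30],[0,0,0,-0.050,0.02,-0.007,30],[0,0,0,-0.047,0.02,-0.007,30]]]'; python3 -m crank '[[[0,0,0,0,0,0,30],[0,0,0,0,0,0,30],[0,0,0,0,0,0,30],[0,0,0,0,0,0,30],[0,0,0,0,0,0,30]]]'; python3 - <<'E'
from h import *
st();go([.432,.1643,.0765],CY)
snap("side","s1"); snap("top","t1")
im=cv2.imread("pics/s1.png"); cv2.imwrite("pics/s1c.png",cv2.resize(im[80:280,160:360],None,fx=3,fy=3))
E
```

```text
time: 4.08
position: [0.4316, 0.1646, 0.1605]
tool_rot: [-0.523, 0.475, -0.476, 0.524]
ft_force: [1.3, -0.1, -0.2]
grip_width: 0.0261
time: 4.7
position: [0.432, 0.1623, 0.1609]
tool_rot: [-0.523, 0.476, -0.476, 0.523]
ft_force: [0.3, -0.1, 0.4]
grip_width: 0.0262
t 4.7 pos [0.432  0.1623 0.1609] F [ 0.3 -0.1  0.4] w 0.0262
tool x,y,z cols
 [[ 0.094  0.001  0.996]
 [-0.996  0.     0.094]
 [-0.    -1.     0.001]]
turn deg [-0.  -0.1 -0. ] shift now-axes mm [-2.  84.4  0.1] shift turned-axes mm [-2.  84.4  0.2] q [ 0.12  0.42  1.9  -0.    0.81  0.02]
```

View pics/s1c.png

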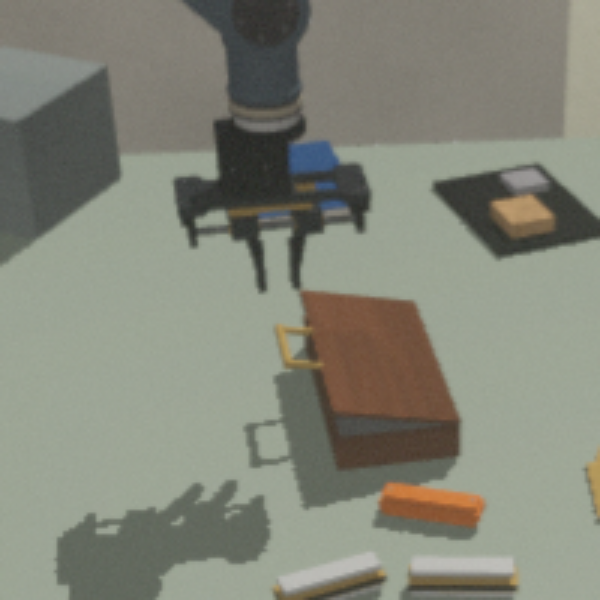

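```bash
python3 -m crank '[[[0,0,0,-0.002,0.02,0,30],[0,0,0,0,0.02,0,30],[0,0,0,0,0.02,0,30],[0,0,0,0,0.025,0,30],[0,0,0,0,0,0,30]]]'; python3 - <<'E'
from h import *
st()
snap("side","s2"); snap("top","t2")
im=cv2.imread("pics/s2.png"); im2=cv2.imread("pics/t2.png"); cv2.imwrite("pics/s2c.png",np.hstack([cv2.resize(im[130:270,200:340],None,fx=2.8,fy=2.8),cv2.resize(im2[230:370,130:270],None,fx=2.8,fy=2.8)]))
E
```

```text
time: 5.42
position: [0.4302, 0.1647, 0.0744]
tool_rot: [0.524, -0.477, 0.475, -0.522]
ft_force: [0.6, -0.0, -0.2]
grip_width: 0.0264
t 5.42 pos [0.4302 0.1647 0.0744] F [ 0.6 -0.  -0.2] w 0.0264
tool x,y,z cols
 [[ 0.095 -0.004  0.995]
 [-0.995 -0.     0.095]
 [ 0.    -1.    -0.004]]
```

View pics/s2c.png

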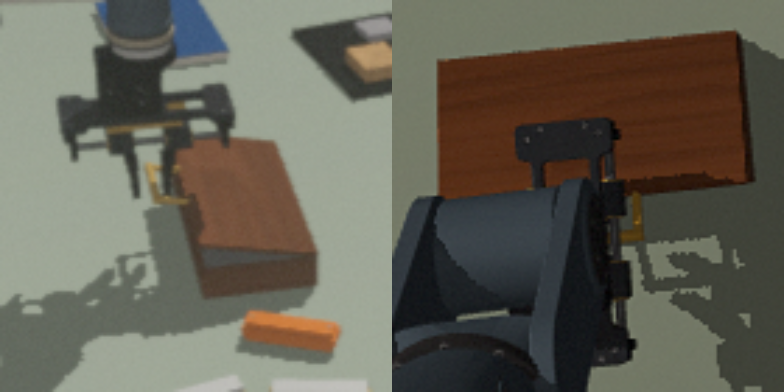

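The fingers straddle the bar, at about (255,197) in the side picture. Now I'll close them.

```bash
python3 -m crank '[[[0,0,0,0,0.002,0,15],[0,0,0,0,0,0,5],[0,0,0,0,0,0,5],[0,0,0,0,0,0,5],[0,0,0,0,0,0,5]]]' 8; python3 - <<'E'
from h import *
st()
E
```

```text
time: 6.15
position: [0.4324, 0.1651, 0.0738]
tool_rot: [-0.523, 0.475, -0.476, 0.524]
ft_force: [2.9, 0.3, 0.2]
grip_width: 0.0096
t 6.15 pos [0.4324 0.1651 0.0738] F [2.9 0.3 0.2] w 0.0096
tool x,y,z cols
 [[ 0.095  0.002  0.995]
 [-0.995  0.     0.095]
 [-0.    -1.     0.002]]
```

```bash
python3 -m crank '[[[0,0,0,0,-0.024,0.008,5],[0,0,0,0,-0.023,0.011,5],[0,0,0,0,-0.021,0.0145,5],[0,0,0,0,-0.0187,0.0175,5],[0,0,0,0,-0.0158,0.020,5]]]'; python3 - <<'E'
from h import *
st()
E
```

```text
time: 6.78
position: [0.4984, 0.1718, 0.1757]
tool_rot: [0.526, -0.478, 0.473, -0.521]
ft_force: [-2.0, 0.3, -1.4]
grip_width: 0.0093
t 6.78 pos [0.4984 0.1718 0.1757] F [-2.   0.3 -1.4] w 0.0093
tool x,y,z cols
 [[ 0.095 -0.009  0.995]
 [-0.995 -0.     0.095]
 [-0.001 -1.    -0.009]]
```

```bash
python3 -m crank '[[[0,0,0,0,-0.0126,0.022,5],[0,0,0,0,-0.0092,0.0238,5],[0,0,0,0,-0.0055,0.025,5],[0,0,0,0,-0.0017,0.0252,5],[0,0,0,0,0,0,5]]]'; python3 - <<'E'
from h import *
st()
snap("side","s3")
E
```

```text
time: 7.4
position: [0.5991, 0.1816, 0.2056]
tool_rot: [-0.522, 0.475, -0.476, 0.524]
ft_force: [1.5, 2.6, 5.6]
grip_width: 0.0096
t 7.4 pos [0.5991 0.1816 0.2056] F [1.5 2.6 5.6] w 0.0096
tool x,y,z cols
 [[ 0.095  0.003  0.995]
 [-0.995  0.002  0.095]
 [-0.001 -1.     0.003]]
```

View pics/s3.png

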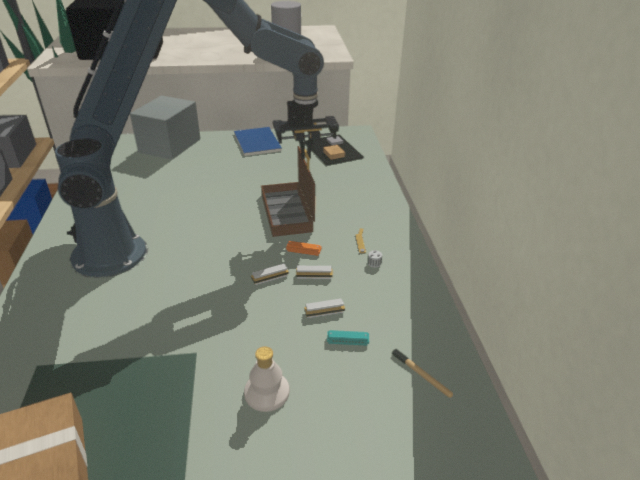

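```bash
python3 -m crank '[[[0,0,0,0,0,0,35],[0,0,0,0,0,0,35],[0,0,0,0,0,0,35],[0,0,0,0,-0.04,0,35],[0,0,0,0,-0.04,0,35]]]'; python3 - <<'E'
from h import *
st();a=snap("top","t4"); harps(a); go([.4647,-.1602,.15],np.radians(108.8))
E
```

```text
time: 8.07
position: [0.5966, 0.1806, 0.2849]
tool_rot: [0.524, -0.476, 0.475, -0.522]
ft_force: [0.2, -0.3, 0.1]
grip_width: 0.03
t 8.07 pos [0.5966 0.1806 0.2849] F [ 0.2 -0.3  0.1] w 0.03
tool x,y,z cols
 [[ 0.095 -0.003  0.995]
 [-0.995 -0.001  0.095]
 [ 0.    -1.    -0.003]]
harp px 404 245 xy [ 0.5992 -0.3151] yaw deg 7.1 len 0.094
harp px 342 250 xy [ 0.5886 -0.1644] yaw deg -6.5 len 0.094
turn deg [-0.4 76.7 -0.4] shift now-axes mm [ 326.8  140.2 -168.5] shift turned-axes mm [238.  141.8 279.5] q [ 0.12  0.47  1.36 -0.    1.3   0.02]
```

View pics/t4.png

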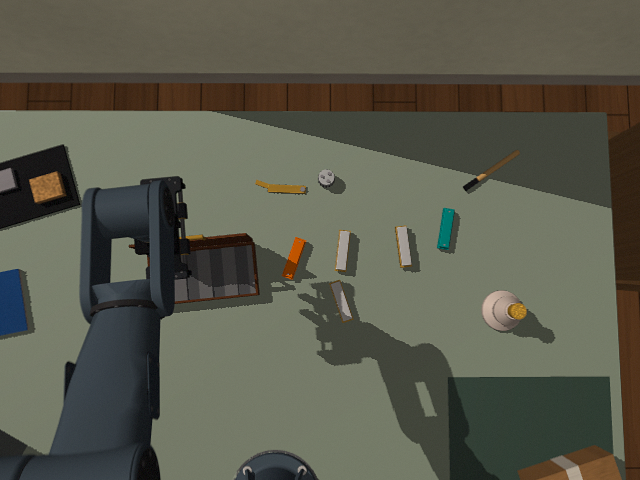

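```bash
python3 -m crank '[[[0,10,0,0,0,0,70],[0,10,0,0,0,0,70],[0,10,0,0,0,0,70],[0,10,0,0,0,0,70],[0,10,0,0,0,0,70]]]' >/dev/null; python3 -m crank '[[[0,10,0,0,0,0,70],[0,10,0,0,0,0,70],[0,6.7,0,0,0,0,70],[0,0,0,0,0,0,70],[0,0,0,0.04,0,0.047,70]]]'; python3 - <<'E'
from h import *
st(); go([.4647,-.1602,.15],np.radians(108.8))
E
```

```text
time: 9.38
position: [0.5758, 0.1253, 0.2846]
tool_rot: [-0.117, 0.697, -0.697, 0.119]
ft_force: [-0.0, -1.9, 0.1]
grip_width: 0.0612
t 9.38 pos [0.5758 0.1253 0.2846] F [-0.  -1.9  0.1] w 0.0612
tool x,y,z cols
 [[-0.944  0.002  0.329]
 [-0.329  0.001 -0.944]
 [-0.002 -1.    -0.   ]]
turn deg [ 0.   0.4 -0.1] shift now-axes mm [199.  134.2 233.1] shift turned-axes mm [197.1 134.6 234.5] q [0.02 0.42 1.46 0.   1.26 1.26]
```

```bash
python3 -m crank '[[[0,0,0,0.037,0.01,0.044,70],[0,0,0,0.037,0.03,0.044,70],[0,0,0,0.037,0.03,0.044,70],[0,0,0,0.037,0.03,0.044,70],[0,0,0,0.037,0.03,0.044,70]]]' >/dev/null; python3 -m crank '[[[0,0,0,0.01,0,0.01,70],[0,0,0,0,0,0,70],[0,0,0,0,0,0,70],[0,0,0,0,0,0,70],[0,0,0,0,0,0,70]]]'; python3 - <<'E'
from h import *
st(); a=snap("top","t5"); harps(a); b=snap("side","s5"); go([.4647,-.1602,.012],np.radians(108.8))
im=cv2.imread("pics/s5.png"); cv2.imwrite("pics/s5c.png",np.hstack([cv2.resize(im[170:330,190:350],None,fx=2.5,fy=2.5),cv2.resize(cv2.imread("pics/t5.png")[200:360,250:410],None,fx=2.5,fy=2.5)]))
for d in robot.spot_in(b,"harp1"): print(d)
E
```

```text
time: 10.62
position: [0.4678, -0.1484, 0.1598]
tool_rot: [0.116, -0.697, 0.698, -0.116]
ft_force: [0.0, -0.1, 0.5]
grip_width: 0.0609
t 10.62 pos [ 0.4678 -0.1484  0.1598] F [ 0.  -0.1  0.5] w 0.0609
tool x,y,z cols
 [[-0.946  0.001  0.324]
 [-0.324 -0.    -0.946]
 [-0.001 -1.     0.001]]
harp px 404 245 xy [ 0.5992 -0.3151] yaw deg 7.2 len 0.094
harp px 342 250 xy [ 0.5886 -0.1644] yaw deg -6.4 len 0.094
turn deg [-0.   0.1 -0. ] shift now-axes mm [  6.5 147.6   9.9] shift turned-axes mm [  6.4 147.6  10. ] q [-0.54  0.46  1.84  0.    0.85  0.71]
{'at': [339.6, 346.0], 'conf': 0.97}
{'at': [274.7, 271.0], 'conf': 0.93}
{'at': [270.7, 317.6], 'conf': 0.89}
{'at': [249.5, 303.2], 'conf': 0.77}
{'at': [309.2, 324.4], 'conf': 0.68}
```

View pics/s5c.png

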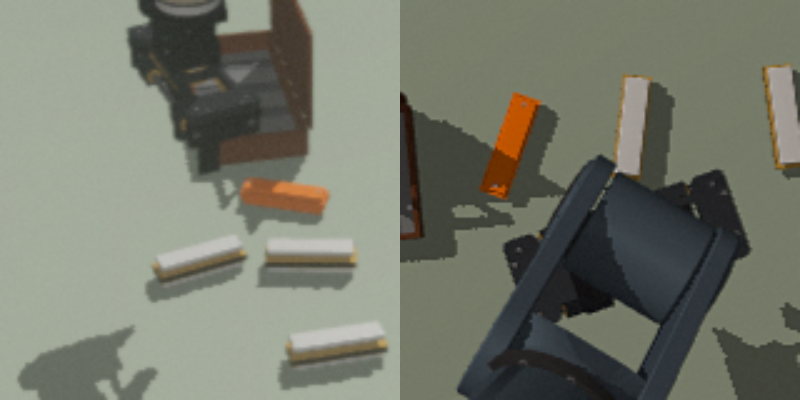

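```bash
python3 -m crank '[[[0,0,0,0.0065,0.03,0.010,70],[0,0,0,0,0.045,0,70],[0,0,0,0,0.045,0,70],[0,0,0,0,0.02,0,70],[0,0,0,0,0.0065,0,70]]]'; python3 - <<'E'
from h import *
st(); go([.4647,-.1602,.013],np.radians(108.8)); b=snap("side","s6");im=cv2.imread("pics/s6.png"); cv2.imwrite("pics/s6c.png",cv2.resize(im[170:330,190:350],None,fx=3.5,fy=3.5))
E
```

```text
time: 11.4
position: [0.4638, -0.1604, 0.0116]
tool_rot: [-0.116, 0.698, -0.697, 0.115]
ft_force: [-0.0, -0.4, -0.7]
grip_width: 0.061
t 11.4 pos [ 0.4638 -0.1604  0.0116] F [-0.  -0.4 -0.7] w 0.061
tool x,y,z cols
 [[-0.947 -0.002  0.322]
 [-0.322  0.001 -0.947]
 [ 0.002 -1.    -0.002]]
turn deg [ 0.1 -0.   0.1] shift now-axes mm [-0.9 -1.4  0.1] shift turned-axes mm [-1.  -1.4  0.1] q [-0.56  0.74  1.92  0.    0.49  0.68]
```

View pics/s6c.png

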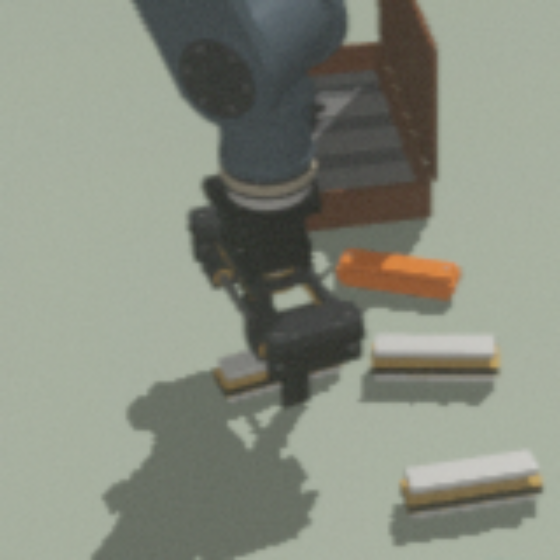

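```bash
python3 -m crank '[[[0,0,0,0,-0.001,0,40],[0,0,0,0,0,0,20],[0,0,0,0,0,0,20],[0,0,0,0,0,0,20],[0,0,0,0,0,0,20]]]' 35; python3 -m crank '[[[0,0,0,0,0,0,20],[0,0,0,0,0,0,20],[0,0,0,0,-0.02,0,20],[0,0,0,0,-0.03,0,20],[0,0,0,0,-0.03,0,20]]]'; python3 - <<'E'
from h import *
st()
E
```

```text
time: 12.08
position: [0.4645, -0.1609, 0.0144]
tool_rot: [0.115, -0.698, 0.698, -0.115]
ft_force: [-0.1, 1.6, 4.1]
grip_width: 0.0275
time: 12.7
position: [0.4638, -0.1606, 0.0941]
tool_rot: [-0.116, 0.698, -0.697, 0.115]
ft_force: [-0.3, -0.7, -1.5]
grip_width: 0.0277
t 12.7 pos [ 0.4638 -0.1606  0.0941] F [-0.3 -0.7 -1.5] w 0.0277
tool x,y,z cols
 [[-0.947 -0.001  0.322]
 [-0.322  0.001 -0.947]
 [ 0.001 -1.    -0.001]]
```

```bash
python3 - <<'E'
from h import *
a=snap("top"); im=a["img"][:,:,::-1].copy()
im=cv2.resize(im[210:330,130:280],None,fx=5,fy=5,interpolation=cv2.INTER_CUBIC)
def dr(P,col):
    p=((proj(a,P)-[130,210]+.5)*5).astype(int)
    cv2.polylines(im,[p],True,col,1)
for k in range(4):
    y=(-93+62*k)/1e3
    dr([cw(sx*.06,y+sy*.015,.007) for sx,sy in((1,1),(1,-1),(-1,-1),(-1,1))],(0,255,0))
dr([cw(sx*.065,sy*.129,.038) for sx,sy in((1,1),(1,-1),(-1,-1),(-1,1))],(0,0,255))
cv2.imwrite("pics/t7c.png",im)
for k in range(4): print(k+1,cw(0,(-93+62*k)/1e3,.005).round(4))
E
```

```text
1 [0.5411 0.0814 0.005 ]
2 [0.5352 0.1431 0.005 ]
3 [0.5292 0.2049 0.005 ]
4 [0.5233 0.2666 0.005 ]
```

View pics/t7c.png

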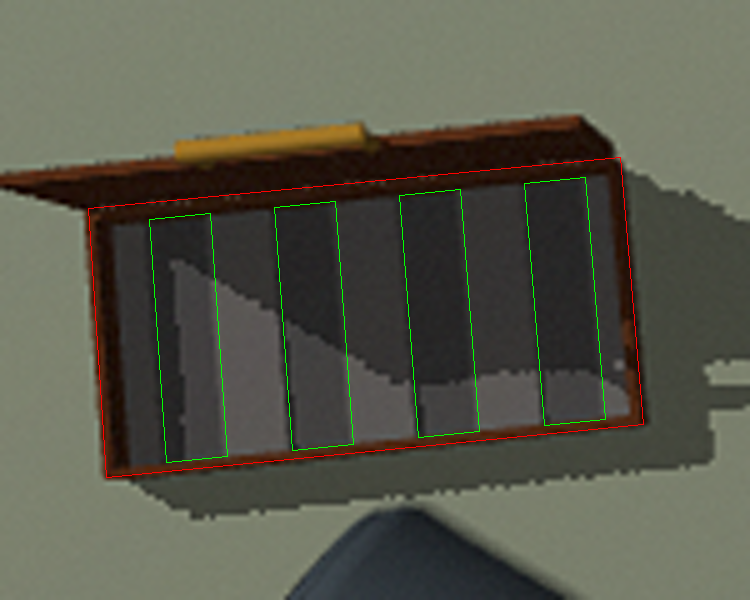

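```bash
python3 - <<'E'
from h import *
st(); go([.5292,.2049,.1],CY+np.pi/2)
E
```

```text
t 12.75 pos [ 0.4657 -0.1616  0.0973] F [0.5 0.4 0.1] w 0.0274
tool x,y,z cols
 [[-0.947  0.004  0.322]
 [-0.322 -0.003 -0.947]
 [-0.003 -1.     0.004]]
turn deg [-0.2 13.3 -0.2] shift now-axes mm [-178.1   -3.4 -326.5] shift turned-axes mm [ -98.4   -2.7 -358.7] q [-0.56  0.57  1.88  0.    0.69  0.68]
```

```bash
python3 -m crank '[[[0,6.7,0,0,-0.01,0,20],[0,6.6,0,0,0,0,20],[0,0,0,-0.014,0,-0.051,20],[0,0,0,-0.014,0,-0.051,20],[0,0,0,-0.014,0,-0.051,20]]]' ; python3 -m crank '[[[0,0,0,-0.014,0,-0.051,20],[0,0,0,-0.014,0,-0.051,20],[0,0,0,-0.014,0,-0.051,20],[0,0,0,-0.014,0,-0.051,20],[0,0,0,0,0,0,20]]]'; python3 -m crank '[[[0,0,0,0,0,0,20],[0,0,0,0,0,0,20],[0,0,0,0,0,0,20],[0,0,0,0,0,0,20],[0,0,0,0,0,0,20]]]' ; python3 - <<'E'
from h import *
st(); go([.5292,.2049,.0185],CY+np.pi/2);snap("side","s8");im=cv2.imread("pics/s8.png"); cv2.imwrite("pics/s8c.png",cv2.resize(im[100:260,200:360],None,fx=3.5,fy=3.5))
E
```

```text
time: 13.38
position: [0.4914, -0.0032, 0.1031]
tool_rot: [-0.034, 0.706, -0.706, 0.033]
ft_force: [0.9, -0.3, -1.5]
grip_width: 0.0273
time: 14.0
position: [0.5279, 0.2074, 0.1031]
tool_rot: [-0.035, 0.706, -0.706, 0.036]
ft_force: [-0.5, 0.5, -0.7]
grip_width: 0.0276
time: 14.62
position: [0.5279, 0.2035, 0.104]
tool_rot: [-0.033, 0.706, -0.706, 0.034]
ft_force: [0.5, -0.2, -1.7]
grip_width: 0.0279
t 14.62 pos [0.5279 0.2035 0.104 ] F [ 0.5 -0.2 -1.7] w 0.0279
tool x,y,z cols
 [[-0.996  0.     0.095]
 [-0.095  0.    -0.996]
 [-0.    -1.    -0.   ]]
turn deg [ 0.  -0.1 -0. ] shift now-axes mm [-1.4 85.5 -1.3] shift turned-axes mm [-1.4 85.5 -1.3] q [ 0.17  0.63  1.69 -0.    0.83  1.65]
```

View pics/s8c.png

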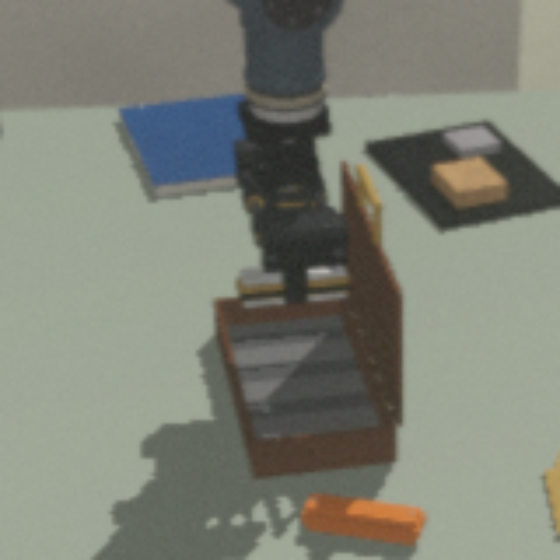

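```bash
python3 -m crank '[[[0,0,0,-0.001,0.025,-0.001,20],[0,0,0,0,0.03,0,20],[0,0,0,0,0.018,0,20],[0,0,0,0,0.008,0,20],[0,0,0,0,0.003,0,20]]]' ; python3 - <<'E'
from h import *
st(); go([.5292,.2049,.0185],CY+np.pi/2);snap("side","s9");im=cv2.imread("pics/s9.png"); cv2.imwrite("pics/s9c.png",cv2.resize(im[130:250,220:340],None,fx=4.5,fy=4.5))
E
```

```text
time: 15.3
position: [0.5289, 0.205, 0.0198]
tool_rot: [-0.034, 0.706, -0.706, 0.034]
ft_force: [0.6, 0.1, -1.5]
grip_width: 0.0277
t 15.3 pos [0.5289 0.205  0.0198] F [ 0.6  0.1 -1.5] w 0.0277
tool x,y,z cols
 [[-0.995  0.     0.095]
 [-0.095  0.    -0.995]
 [-0.    -1.    -0.   ]]
turn deg [ 0. -0. -0.] shift now-axes mm [-0.3  1.3  0.2] shift turned-axes mm [-0.3  1.3  0.2] q [0.17 0.77 1.72 0.   0.65 1.65]
```

View pics/s9c.png

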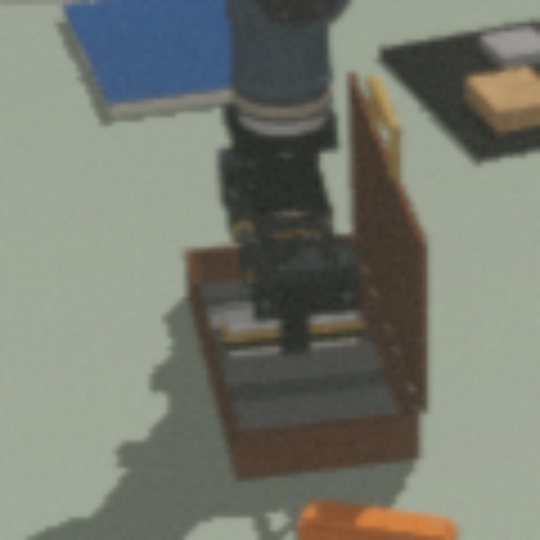

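```bash
python3 -m crank '[[[0,0,0,0,0.0013,0,20],[0,0,0,0,0,0,20],[0,0,0,0,0,0,48],[0,0,0,0,0,0,48],[0,0,0,0,0,0,48]]]' ; python3 -m crank '[[[0,0,0,0,-0.02,0,48],[0,0,0,0,-0.025,0,48],[0,0,0,0,0,0,0],[0,0,0,0,0,0,0],[0,0,0,0,0,0,0]]]';python3 - <<'E'
from h import *
st(); go([.5292,.2049,.046],CY+np.pi/2)
E
```

```text
time: 15.98
position: [0.5288, 0.205, 0.0187]
tool_rot: [-0.034, 0.706, -0.706, 0.034]
ft_force: [0.6, 0.1, -0.6]
grip_width: 0.0409
time: 16.6
position: [0.528, 0.2048, 0.0626]
tool_rot: [0.034, -0.706, 0.706, -0.033]
ft_force: [-0.4, -0.9, -0.7]
grip_width: 0.0191
t 16.6 pos [0.528  0.2048 0.0626] F [-0.4 -0.9 -0.7] w 0.0191
tool x,y,z cols
 [[-0.995 -0.002  0.095]
 [-0.095 -0.    -0.995]
 [ 0.002 -1.     0.   ]]
turn deg [-0.  -0.   0.1] shift now-axes mm [-1.3 16.6  0. ] shift turned-axes mm [-1.2 16.6  0. ] q [ 0.17  0.69  1.71 -0.    0.74  1.65]
```

```bash
python3 -m crank '[[[0,0,0,0,0,0,0],[0,0,0,0,0.010,0,0],[0,0,0,0,0.006,0,0],[0,0,0,0,0.002,0,0],[0,0,0,0,0.002,0,0]]]' ; python3 -m crank '[[[0,0,0,0,0.002,0,0],[0,0,0,0,0,0,0],[0,0,0,0,0.002,0,0],[0,0,0,0,0,0,0],[0,0,0,0,0,0,0]]]';
```

```text
time: 17.23
position: [0.5287, 0.205, 0.0433]
tool_rot: [0.034, -0.706, 0.706, -0.034]
ft_force: [0.8, 0.0, -0.1]
grip_width: 0.0009
time: 17.85
position: [0.5288, 0.205, 0.0398]
tool_rot: [-0.034, 0.706, -0.706, 0.034]
ft_force: [-0.2, 0.4, 4.3]
grip_width: 0.0005
```

```bash
python3 -m crank '[[[0,0,0,0,0.001,0,0],[0,0,0,0,0.001,0,0],[0,0,0,0,0.001,0,0],[0,0,0,0,0,0,0],[0,0,0,0,0,0,0]]]' ; python3 -m crank '[[[0,0,0,0,0.001,0,0],[0,0,0,0,0,0,0],[0,0,0,0,0.001,0,0],[0,0,0,0,0,0,0],[0,0,0,0,0,0,0]]]';
```

```text
time: 18.48
position: [0.5288, 0.205, 0.0373]
tool_rot: [-0.034, 0.706, -0.706, 0.034]
ft_force: [-2.8, -0.7, 10.3]
grip_width: 0.0003
time: 19.1
position: [0.5289, 0.205, 0.0372]
tool_rot: [-0.033, 0.706, -0.706, 0.034]
ft_force: [-5.1, -1.9, 22.2]
grip_width: 0.0003
```

```bash
python3 -m crank '[[[0,0,0,0,-0.02,0,0],[0,0,0,0,-0.05,0,30],[0,0,0,0,-0.05,0,70],[0,0,0,0.01,0,0.06,70],[0,0,0,0.01,0,0.06,70]]]' ; python3 - <<'E'
from h import *
st(); a=snap("top","t10");harps(a);b=snap("side","s10"); im=cv2.imread("pics/s10.png"); im2=cv2.imread("pics/t10.png");cv2.imwrite("pics/s10c.png",np.hstack([cv2.resize(im[150:250,240:340],None,fx=4,fy=4),cv2.resize(im2[220:320,140:240],None,fx=4,fy=4)]))
E
```

```text
time: 19.73
position: [0.5207, 0.083, 0.155]
tool_rot: [0.034, -0.706, 0.706, -0.036]
ft_force: [0.7, -0.4, -0.2]
grip_width: 0.0321
t 19.73 pos [0.5207 0.083  0.155 ] F [ 0.7 -0.4 -0.2] w 0.0321
tool x,y,z cols
 [[-0.995  0.002  0.098]
 [-0.098 -0.    -0.995]
 [-0.002 -1.     0.   ]]
harp px 404 245 xy [ 0.5993 -0.3152] yaw deg 7.1 len 0.094
harp px 344 253 xy [ 0.5813 -0.1673] yaw deg -6.6 len 0.094
```

View pics/s10c.png

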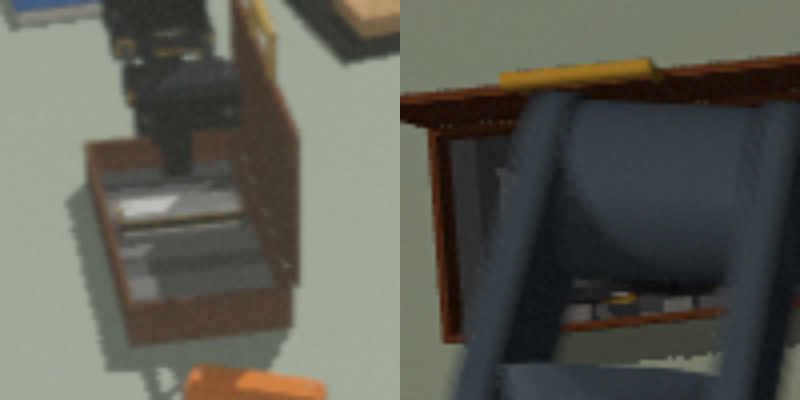

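```bash
python3 -m crank '[[[0,0,0,0,0,0.06,70],[0,0,0,0,0,0.06,70],[0,0,0,0,0,0,70],[0,0,0,0,0,0,70],[0,0,0,0,0,0,70]]]' ; python3 - <<'E'
from h import *
st(); a=snap("top","t11");h=harps(a)
for r in h: go([r[0],r[1],.013],r[2]+np.pi/2)
b=snap("side")
for d in robot.spot_in(b,"harp1"): print(d)
E
```

```text
time: 20.45
position: [0.5311, -0.0341, 0.1542]
tool_rot: [-0.035, 0.707, -0.706, 0.034]
ft_force: [-0.2, -0.4, -0.5]
grip_width: 0.061
t 20.45 pos [ 0.5311 -0.0341  0.1542] F [-0.2 -0.4 -0.5] w 0.061
tool x,y,z cols
 [[-0.995 -0.001  0.097]
 [-0.097  0.001 -0.995]
 [ 0.001 -1.    -0.001]]
harp px 404 245 xy [ 0.5992 -0.3152] yaw deg 7.1 len 0.094
harp px 344 253 xy [ 0.5811 -0.1673] yaw deg -6.5 len 0.094
turn deg [ 0.  -1.5  0. ] shift now-axes mm [-40.3 141.1 286.5] shift turned-axes mm [-32.9 141.3 287.3] q [-0.27  0.51  1.74  0.    0.89  1.2 ]
turn deg [ 0.  12.1  0. ] shift now-axes mm [-36.7 141.2 137.5] shift turned-axes mm [-64.7 141.3 126.7] q [-0.27  0.51  1.74  0.    0.89  1.2 ]
{'at': [305.6, 324.8], 'conf': 0.94}
{'at': [336.6, 346.5], 'conf': 0.84}
{'at': [272.3, 312.6], 'conf': 0.78}
{'at': [249.5, 299.2], 'conf': 0.59}
{'at': [178.2, 307.3], 'conf': 0.58}
{'at': [243.3, 358.6], 'conf': 0.47}
```

View pics/t11.png

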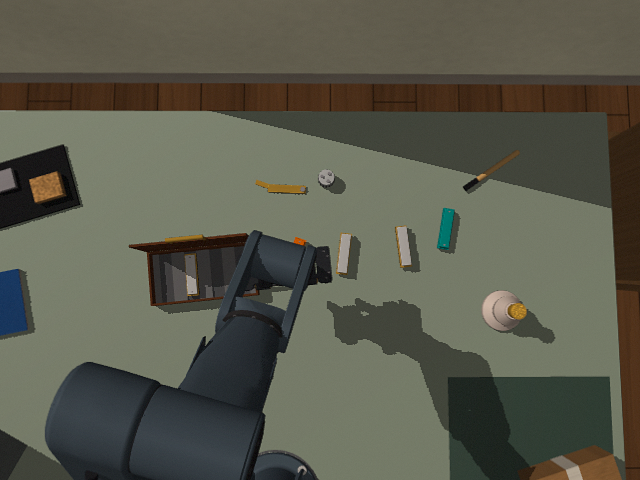

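```bash
python3 -m crank '[[[0,6.1,0,0,0,0,70],[0,6,0,0,0,0,70],[0,0,0,-0.022,0.02,0.042,70],[0,0,0,-0.022,0.02,0.042,70],[0,0,0,-0.021,0.02,0.042,70]]]' ; python3 -m crank '[[[0,0,0,0,0,0,70],[0,0,0,0,0,0,70],[0,0,0,0,0,0,70],[0,0,0,0,0,0,70],[0,0,0,0,0,0,70]]]' ; python3 - <<'E'
from h import *
st(); a=snap("top","t12");h=harps(a);go([.5811,-.1673,.013],np.radians(83.5))
b=snap("side","s12");im=cv2.imread("pics/s12.png"); im2=cv2.imread("pics/t12.png");cv2.imwrite("pics/s12c.png",np.hstack([cv2.resize(im[200:340,240:380],None,fx=2.8,fy=2.8),cv2.resize(im2[200:340,260:400],None,fx=2.8,fy=2.8)]))
E
```

```text
time: 21.22
position: [0.5826, -0.1688, 0.0942]
tool_rot: [-0.04, -0.706, 0.706, 0.04]
ft_force: [0.5, 0.2, 0.2]
grip_width: 0.0605
time: 21.85
position: [0.5818, -0.1678, 0.0951]
tool_rot: [-0.041, -0.706, 0.706, 0.04]
ft_force: [-0.2, 0.2, 0.1]
grip_width: 0.061
t 21.85 pos [ 0.5818 -0.1678  0.0951] F [-0.2  0.2  0.1] w 0.061
tool x,y,z cols
 [[-0.993  0.    -0.114]
 [ 0.114 -0.    -0.993]
 [-0.001 -1.     0.   ]]
harp px 404 246 xy [ 0.5991 -0.3152] yaw deg 7.1 len 0.094
turn deg [-0.  -0.1 -0. ] shift now-axes mm [ 0.8 82.  -0.6] shift turned-axes mm [ 0.7 82.  -0.6] q [-0.47  0.68  1.59  0.    0.87  1.22]
```

View pics/s12c.png

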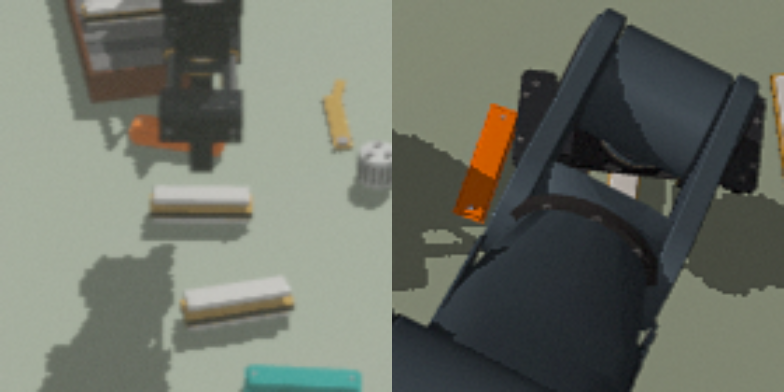

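```bash
python3 -m crank '[[[0,0,0,0.001,0.035,-0.0005,70],[0,0,0,0,0.03,0,70],[0,0,0,0,0.016,0,70],[0,0,0,0,0,0,70],[0,0,0,0,0,0,40]]]' ; python3 -m crank '[[[0,0,0,0,0,0,20],[0,0,0,0,0,0,20],[0,0,0,0,0,0,20],[0,0,0,0,0,0,20],[0,0,0,0,0,0,20]]]' 35 ; python3 -m crank '[[[0,0,0,0,-0.02,0,20],[0,0,0,0,-0.03,0,20],[0,0,0,0,-0.04,0,20],[0,0,0,0,0,0,20],[0,0,0,0,0,0,20]]]'; python3 - <<'E'
from h import *
st();  go([.5352,.1431,.104],CY+np.pi/2);snap("side","s13");im=cv2.imread("pics/s13.png"); cv2.imwrite("pics/s13c.png",cv2.resize(im[180:320,240:380],None,fx=3.5,fy=3.5))
E
```

```text
time: 22.58
position: [0.5816, -0.1683, 0.0145]
tool_rot: [-0.041, -0.706, 0.706, 0.04]
ft_force: [-0.8, -0.4, 0.1]
grip_width: 0.0564
time: 23.2
position: [0.581, -0.1679, 0.014]
tool_rot: [-0.041, -0.706, 0.706, 0.041]
ft_force: [0.6, 0.4, 3.7]
grip_width: 0.0276
time: 23.82
position: [0.5803, -0.1677, 0.1037]
tool_rot: [0.041, 0.706, -0.706, -0.041]
ft_force: [-0.1, -0.0, -1.4]
grip_width: 0.027
t 23.82 pos [ 0.5803 -0.1677  0.1037] F [-0.1 -0.  -1.4] w 0.027
tool x,y,z cols
 [[-0.993 -0.    -0.115]
 [ 0.115  0.    -0.993]
 [ 0.    -1.    -0.   ]]
turn deg [  0.  -12.1   0. ] shift now-axes mm [ 8.060e+01 -2.000e-01 -3.035e+02] shift turned-axes mm [ 1.500e+01 -3.000e-01 -3.137e+02] q [-0.47  0.66  1.59 -0.    0.89  1.22]
```

View pics/s13c.png

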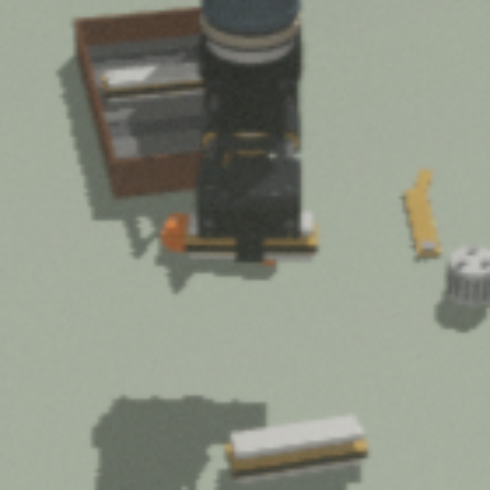

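```bash
python3 -m crank '[[[0,-6,0,0,-0.005,0,20],[0,-6.1,0,0,0,0,20],[0,0,0,0.015,0,-0.045,20],[0,0,0,0,0,-0.054,20],[0,0,0,0,0,-0.054,20]]]' ; python3 -m crank '[[[0,0,0,0,0,-0.054,20],[0,0,0,0,0,-0.054,20],[0,0,0,0,0,-0.053,20],[0,0,0,0,0,0,20],[0,0,0,0,0,0,20]]]' ; python3 -m crank '[[[0,0,0,0,0,0,20],[0,0,0,0,0,0,20],[0,0,0,0,0,0,20],[0,0,0,0,0,0,20],[0,0,0,0,0,0,20]]]'; python3 - <<'E'
from h import *
st();  go([.5352,.1431,.0185],CY+np.pi/2);snap("side","s14");im=cv2.imread("pics/s14.png"); cv2.imwrite("pics/s14c.png",cv2.resize(im[130:260,220:350],None,fx=3.5,fy=3.5))
E
```

```text
time: 24.5
position: [0.5498, -0.0157, 0.1071]
tool_rot: [-0.034, 0.707, -0.706, 0.032]
ft_force: [0.2, 0.4, -1.1]
grip_width: 0.0274
time: 25.12
position: [0.5352, 0.1432, 0.1076]
tool_rot: [0.035, -0.706, 0.706, -0.033]
ft_force: [-0.2, 0.8, -1.0]
grip_width: 0.0272
time: 25.75
position: [0.5359, 0.1431, 0.1087]
tool_rot: [0.034, -0.706, 0.706, -0.034]
ft_force: [-0.0, 0.7, -0.4]
grip_width: 0.0278
t 25.75 pos [0.5359 0.1431 0.1087] F [-0.   0.7 -0.4] w 0.0278
tool x,y,z cols
 [[-0.995  0.     0.095]
 [-0.095 -0.    -0.995]
 [-0.    -1.     0.   ]]
turn deg [-0.  -0.1 -0. ] shift now-axes mm [ 0.7 90.2 -0.1] shift turned-axes mm [ 0.7 90.2 -0.1] q [ 0.06  0.61  1.72 -0.    0.82  1.54]
```

View pics/s14c.png

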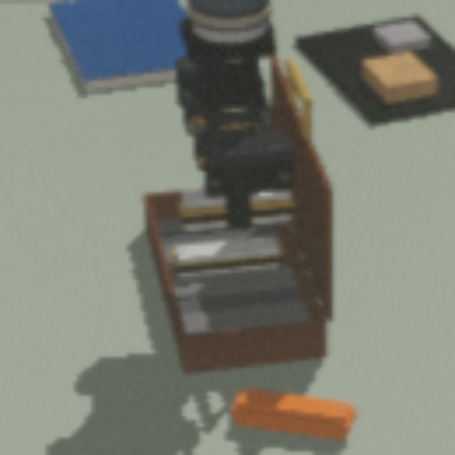

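```bash
python3 -m crank '[[[0,0,0,0.0005,0.03,0,20],[0,0,0,0,0.03,0,20],[0,0,0,0,0.018,0,20],[0,0,0,0,0.008,0,20],[0,0,0,0,0.003,0,20]]]' ; python3 -m crank '[[[0,0,0,0,0.001,0,20],[0,0,0,0,0,0,20],[0,0,0,0,0,0,20],[0,0,0,0,0,0,20],[0,0,0,0,0,0,20]]]' ; python3 - <<'E'
from h import *
st();  go([.5352,.1431,.0185],CY+np.pi/2);snap("side","s15");im=cv2.imread("pics/s15.png"); cv2.imwrite("pics/s15c.png",cv2.resize(im[130:260,220:350],None,fx=3.5,fy=3.5))
E
```

```text
time: 26.42
position: [0.5357, 0.1433, 0.0195]
tool_rot: [-0.034, 0.706, -0.706, 0.034]
ft_force: [-0.3, -0.8, -0.6]
grip_width: 0.0276
time: 27.05
position: [0.5357, 0.1432, 0.019]
tool_rot: [-0.033, 0.706, -0.706, 0.034]
ft_force: [-0.2, -0.5, 1.9]
grip_width: 0.0273
t 27.05 pos [0.5357 0.1432 0.019 ] F [-0.2 -0.5  1.9] w 0.0273
tool x,y,z cols
 [[-0.995  0.001  0.095]
 [-0.095  0.    -0.995]
 [-0.001 -1.     0.   ]]
turn deg [-0. -0. -0.] shift now-axes mm [0.5 0.5 0.1] shift turned-axes mm [0.5 0.5 0.1] q [0.06 0.76 1.75 0.   0.63 1.53]
```

View pics/s15c.png

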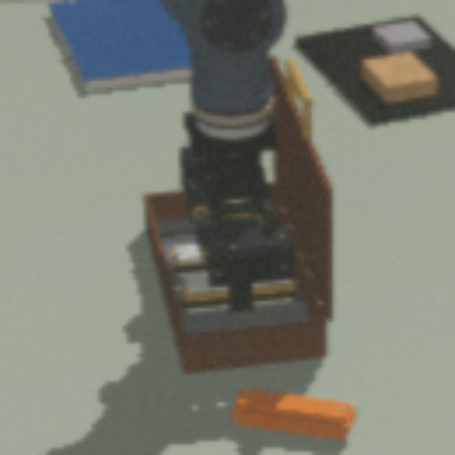

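```bash
python3 -m crank '[[[0,0,0,0,0,0,46],[0,0,0,0,0,0,46],[0,0,0,0,0,0,46],[0,0,0,0,-0.02,0,46],[0,0,0,0,-0.015,0,46]]]' ; python3 -m crank '[[[0,0,0,0,0,0,0],[0,0,0,0,0,0,0],[0,0,0,0,0,0,0],[0,0,0,0,0,0,0],[0,0,0,0,0.006,0,0]]]';python3 -m crank '[[[0,0,0,0,0.002,0,0],[0,0,0,0,0.002,0,0],[0,0,0,0,0.002,0,0],[0,0,0,0,0.002,0,0],[0,0,0,0,0,0,0]]]'
```

```text
time: 27.72
position: [0.5354, 0.1432, 0.0541]
tool_rot: [0.034, -0.706, 0.706, -0.034]
ft_force: [0.1, 0.3, -1.0]
grip_width: 0.0398
time: 28.35
position: [0.5356, 0.1432, 0.0474]
tool_rot: [-0.034, 0.706, -0.706, 0.034]
ft_force: [-0.1, 0.4, 0.2]
grip_width: 0.0024
time: 28.98
position: [0.5352, 0.1432, 0.0396]
tool_rot: [0.034, -0.706, 0.706, -0.034]
ft_force: [-1.8, 0.1, 4.4]
grip_width: 0.0003
```

```bash
python3 -m crank '[[[0,0,0,0,0.001,0,0],[0,0,0,0,0.001,0,0],[0,0,0,0,0.001,0,0],[0,0,0,0,0.001,0,0],[0,0,0,0,0,0,0]]]' ; python3 -m crank '[[[0,0,0,0,0.001,0,0],[0,0,0,0,0,0,0],[0,0,0,0,0,0,0],[0,0,0,0,0,0,0],[0,0,0,0,0,0,0]]]'
```

```text
time: 29.6
position: [0.5353, 0.1432, 0.0373]
tool_rot: [0.034, -0.706, 0.706, -0.034]
ft_force: [-3.9, 0.5, 17.0]
grip_width: 0.0005
time: 30.22
position: [0.5353, 0.1432, 0.0372]
tool_rot: [0.034, -0.706, 0.706, -0.034]
ft_force: [-5.6, -0.8, 24.2]
grip_width: 0.0007
```

```bash
python3 -m crank '[[[0,0,0,0,-0.02,0,0],[0,0,0,0,-0.05,0,0],[0,0,0,0,-0.05,0,70],[0,0,0,0.01,0,0.06,70],[0,0,0,0,0,0.06,70]]]' ; python3 -m crank '[[[0,0,0,0,0,0.06,70],[0,0,0,0,0,0.06,70],[0,0,0,0,0,0.06,70],[0,0,0,0,0,0,70],[0,0,0,0,0,0,70]]]' ; python3 - <<'E'
from h import *
st(); a=snap("top","t16");h=harps(a)
for r in h: 
  if r[1]<-.25: go([r[0],r[1],.013],r[2]+np.pi/2)
E
```

```text
time: 30.85
position: [0.5372, 0.0223, 0.1552]
tool_rot: [0.034, -0.706, 0.706, -0.036]
ft_force: [0.1, -0.1, 0.1]
grip_width: 0.0229
time: 31.48
position: [0.5536, -0.1562, 0.1539]
tool_rot: [-0.034, 0.707, -0.706, 0.033]
ft_force: [0.2, 0.8, -0.7]
grip_width: 0.0597
t 31.48 pos [ 0.5536 -0.1562  0.1539] F [ 0.2  0.8 -0.7] w 0.0597
tool x,y,z cols
 [[-0.996 -0.001  0.094]
 [-0.094  0.001 -0.996]
 [ 0.001 -1.    -0.001]]
harp px 404 246 xy [ 0.5991 -0.3152] yaw deg 7.1 len 0.094
turn deg [ 0.1 -1.6  0.1] shift now-axes mm [-30.2 140.7 163.6] shift turned-axes mm [-25.5 141.  164.3] q [-0.47  0.56  1.63  0.    0.95  1.01]
```

View pics/t16.png

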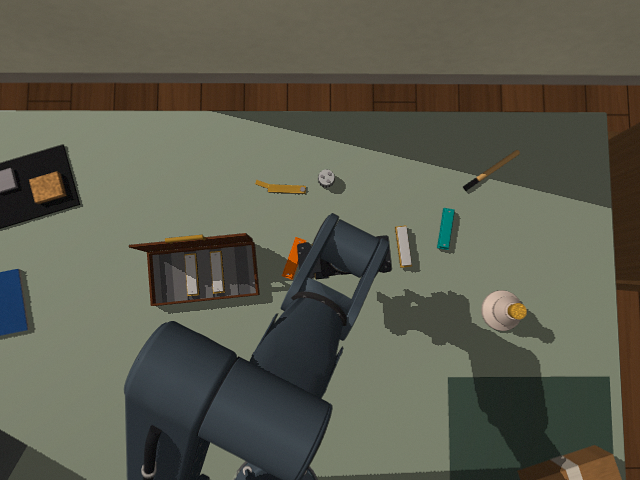

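```bash
python3 -m crank '[[[0,-1.6,0,0,0,0,70],[0,0,0,-0.0085,0.02,0.055,70],[0,0,0,-0.0085,0.02,0.055,70],[0,0,0,-0.0085,0.02,0.054,70],[0,0,0,0,0,0,70]]]' ; python3 -m crank '[[[0,0,0,0,0,0,70],[0,0,0,0,0,0,70],[0,0,0,0,0,0,70],[0,0,0,0,0,0,70],[0,0,0,0,0,0,70]]]' ; python3 - <<'E'
from h import *
st(); go([.5991,-.3152,.013],np.radians(97.1))
b=snap("side","s17");im=cv2.imread("pics/s17.png"); im2=snap("top")["img"][:,:,::-1];cv2.imwrite("pics/s17c.png",np.hstack([cv2.resize(im[220:360,260:400],None,fx=2.8,fy=2.8),cv2.resize(im2[180:320,340:480],None,fx=2.8,fy=2.8)]))
E
```

```text
time: 32.15
position: [0.6, -0.3185, 0.0926]
tool_rot: [0.043, -0.706, 0.706, -0.043]
ft_force: [-0.3, -0.6, 0.5]
grip_width: 0.0604
time: 32.78
position: [0.5997, -0.3157, 0.0949]
tool_rot: [0.044, -0.706, 0.706, -0.044]
ft_force: [0.9, -0.2, 0.2]
grip_width: 0.0608
t 32.77 pos [ 0.5997 -0.3157  0.0949] F [ 0.9 -0.2  0.2] w 0.0608
tool x,y,z cols
 [[-0.992  0.     0.124]
 [-0.124 -0.    -0.992]
 [-0.    -1.     0.   ]]
turn deg [-0. -0. -0.] shift now-axes mm [ 0.5 81.9 -0.6] shift turned-axes mm [ 0.5 81.9 -0.6] q [-0.65  0.76  1.39 -0.    0.99  0.8 ]
```

View pics/s17c.png

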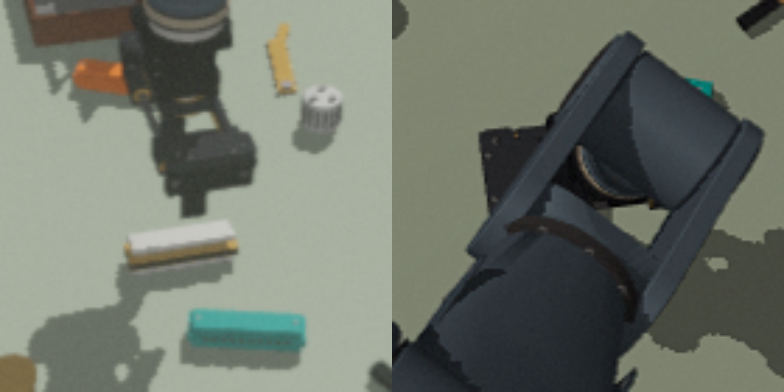

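```bash
python3 -m crank '[[[0,0,0,0.0005,0.035,-0.0005,70],[0,0,0,0,0.03,0,70],[0,0,0,0,0.016,0,70],[0,0,0,0,0,0,70],[0,0,0,0,0,0,40]]]' ; python3 -m crank '[[[0,0,0,0,0,0,20],[0,0,0,0,0,0,20],[0,0,0,0,0,0,20],[0,0,0,0,0,0,20],[0,0,0,0,0,0,20]]]' 35 ; python3 -m crank '[[[0,0,0,0,-0.02,0,20],[0,0,0,0,-0.03,0,20],[0,0,0,0,-0.04,0,20],[0,0,0,0,0,0,20],[0,0,0,0,0,0,20]]]'; python3 - <<'E'
from h import *
p=cw(0,-.091,.104);print(p)
st();  go(p,CY+np.pi/2);snap("side","s18");im=cv2.imread("pics/s18.png"); cv2.imwrite("pics/s18c.png",cv2.resize(im[220:360,260:400],None,fx=3.5,fy=3.5))
E
```

```text
time: 33.5
position: [0.5998, -0.3162, 0.0146]
tool_rot: [0.043, -0.705, 0.706, -0.044]
ft_force: [-0.1, -0.1, -0.5]
grip_width: 0.0566
time: 34.12
position: [0.5992, -0.3155, 0.0141]
tool_rot: [0.044, -0.706, 0.706, -0.044]
ft_force: [-0.7, 0.3, 3.7]
grip_width: 0.0276
time: 34.75
position: [0.5984, -0.3152, 0.1033]
tool_rot: [-0.044, 0.706, -0.706, 0.043]
ft_force: [-0.6, 0.9, -2.1]
grip_width: 0.0274
[0.5409407  0.08342075 0.104     ]
t 34.75 pos [ 0.5984 -0.3152  0.1033] F [-0.6  0.9 -2.1] w 0.0274
tool x,y,z cols
 [[-0.992 -0.001  0.123]
 [-0.123  0.001 -0.992]
 [ 0.001 -1.    -0.001]]
turn deg [0.  1.6 0. ] shift now-axes mm [ 8.000e+00 -4.000e-01 -4.027e+02] shift turned-axes mm [  19.    -0.7 -402.3] q [-0.65  0.74  1.39 -0.    1.01  0.8 ]
```

View pics/s18c.png

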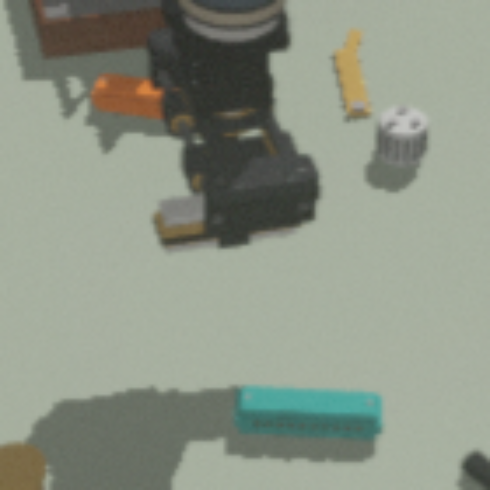

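```bash
python3 -m crank '[[[0,1.6,0,0,-0.005,0,20],[0,0,0,0.019,0,-0.040,20],[0,0,0,0,0,-0.052,20],[0,0,0,0,0,-0.052,20],[0,0,0,0,0,-0.052,20]]]' ; python3 -m crank '[[[0,0,0,0,0,-0.052,20],[0,0,0,0,0,-0.052,20],[0,0,0,0,0,-0.052,20],[0,0,0,0,0,-0.050,20],[0,0,0,0,0,0,20]]]' ; python3 -m crank '[[[0,0,0,0,0,0,20],[0,0,0,0,0,0,20],[0,0,0,0,0,0,20],[0,0,0,0,0,0,20],[0,0,0,0,0,0,20]]]'; python3 - <<'E'
from h import *
st();  go(cw(0,-.0915,.0185),CY+np.pi/2);snap("side","s19");im=cv2.imread("pics/s19.png"); cv2.imwrite("pics/s19c.png",cv2.resize(im[130:260,220:350],None,fx=3.5,fy=3.5))
E
```

```text
time: 35.42
position: [0.5608, -0.1208, 0.108]
tool_rot: [-0.033, 0.707, -0.706, 0.033]
ft_force: [0.3, 0.1, -1.3]
grip_width: 0.027
time: 36.05
position: [0.5402, 0.0862, 0.108]
tool_rot: [-0.036, 0.706, -0.706, 0.034]
ft_force: [0.6, -1.1, -1.9]
grip_width: 0.0274
time: 36.67
position: [0.5418, 0.0824, 0.1086]
tool_rot: [0.033, -0.706, 0.706, -0.033]
ft_force: [0.1, -1.0, -0.6]
grip_width: 0.0273
t 36.67 pos [0.5418 0.0824 0.1086] F [ 0.1 -1.  -0.6] w 0.0273
tool x,y,z cols
 [[-0.996 -0.     0.095]
 [-0.095 -0.    -0.996]
 [ 0.    -1.     0.   ]]
turn deg [-0.  -0.1  0. ] shift now-axes mm [ 0.8 90.1 -0.6] shift turned-axes mm [ 0.8 90.1 -0.6] q [-0.05  0.6   1.73 -0.    0.81  1.42]
```

View pics/s19c.png

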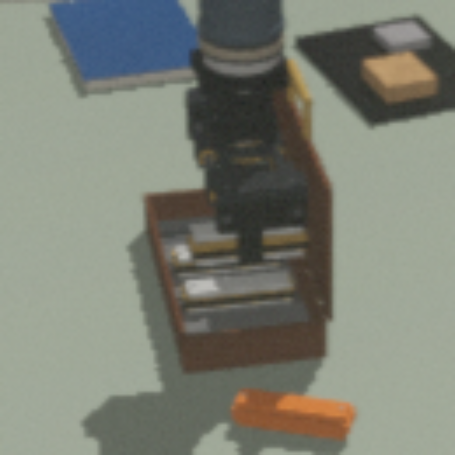

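```bash
python3 -m crank '[[[0,0,0,0.0008,0.03,-0.0005,20],[0,0,0,0,0.03,0,20],[0,0,0,0,0.018,0,20],[0,0,0,0,0.008,0,20],[0,0,0,0,0.003,0,20]]]' ; python3 -m crank '[[[0,0,0,0,0.001,0,20],[0,0,0,0,0,0,20],[0,0,0,0,0,0,20],[0,0,0,0,0,0,20],[0,0,0,0,0,0,20]]]' ; python3 - <<'E'
from h import *
st();  go(cw(0,-.0915,.0185),CY+np.pi/2);snap("side","s20");im=cv2.imread("pics/s20.png"); cv2.imwrite("pics/s20c.png",cv2.resize(im[130:260,220:350],None,fx=3.5,fy=3.5))
E
```

```text
time: 37.35
position: [0.5412, 0.0832, 0.0195]
tool_rot: [0.034, -0.706, 0.706, -0.034]
ft_force: [0.1, 0.1, -0.2]
grip_width: 0.027
time: 37.98
position: [0.5412, 0.0832, 0.0191]
tool_rot: [0.033, -0.706, 0.706, -0.034]
ft_force: [-0.8, 0.4, 2.6]
grip_width: 0.0275
t 37.98 pos [0.5412 0.0832 0.0191] F [-0.8  0.4  2.6] w 0.0275
tool x,y,z cols
 [[-0.995  0.001  0.095]
 [-0.095 -0.    -0.995]
 [-0.001 -1.     0.   ]]
turn deg [-0. -0. -0.] shift now-axes mm [0.3 0.6 0.3] shift turned-axes mm [0.3 0.6 0.3] q [-0.05  0.76  1.77  0.    0.61  1.42]
```

View pics/s20c.png

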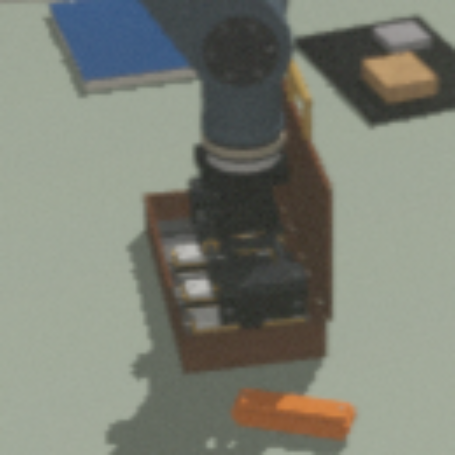

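On the floor. I'll release it with a narrow opening to stay clear of the wall, then lift, close and press.

```bash
python3 -m crank '[[[0,0,0,0,0,0,37],[0,0,0,0,0,0,37],[0,0,0,0,0,0,37],[0,0,0,0,-0.01,0,37],[0,0,0,0,-0.025,0,37]]]' ; python3 -m crank '[[[0,0,0,0,0,0,0],[0,0,0,0,0,0,0],[0,0,0,0,0,0,0],[0,0,0,0,0,0,0],[0,0,0,0,0.006,0,0]]]';python3 -m crank '[[[0,0,0,0,0.002,0,0],[0,0,0,0,0.002,0,0],[0,0,0,0,0.002,0,0],[0,0,0,0,0.002,0,0],[0,0,0,0,0,0,0]]]'
```

```text
time: 38.65
position: [0.54, 0.0832, 0.0534]
tool_rot: [-0.035, 0.706, -0.706, 0.033]
ft_force: [0.0, 0.1, 0.8]
grip_width: 0.0323
time: 39.28
position: [0.5411, 0.0832, 0.0473]
tool_rot: [0.034, -0.706, 0.706, -0.034]
ft_force: [-0.2, -0.2, 0.2]
grip_width: 0.0009
time: 39.9
position: [0.5406, 0.0833, 0.0395]
tool_rot: [-0.034, 0.706, -0.706, 0.034]
ft_force: [-1.8, -0.1, 3.5]
grip_width: 0.0006
```

```bash
python3 -m crank '[[[0,0,0,0,0.001,0,0],[0,0,0,0,0.001,0,0],[0,0,0,0,0.001,0,0],[0,0,0,0,0.001,0,0],[0,0,0,0,0,0,0]]]' ; python3 -m crank '[[[0,0,0,0,0.001,0,0],[0,0,0,0,0,0,0],[0,0,0,0,0,0,0],[0,0,0,0,0,0,0],[0,0,0,0,0,0,0]]]'; python3 -m crank '[[[0,0,0,0,-0.02,0,0],[0,0,0,0,-0.05,0,0],[0,0,0,0,-0.05,0,0],[0,0,0,0.01,0,0.06,0],[0,0,0,0,0,0.06,0]]]' ; python3 -m crank '[[[0,0,0,0,0,0.06,0],[0,0,0,0,0,0.06,0],[0,0,0,0,0,0,0],[0,0,0,0,0,0,0],[0,0,0,0,0,0,0]]]' ; python3 - <<'E'
from h import *
a=snap("top","t21");b=snap("side","s21")
harps(a,.029)
for k in range(4):print(k+1,proj(a,cw(0,(-93+62*k)/1e3,.029)).round(1),proj(b,cw(0,(-93+62*k)/1e3,.029)).round(1))
cv2.imwrite("pics/s21c.png",np.hstack([cv2.resize(b["img"][150:250,240:340,::-1],None,fx=4,fy=4,interpolation=2),cv2.resize(a["img"][220:320,160:260,::-1],None,fx=4,fy=4,interpolation=2)]))
E
```

```text
time: 40.52
position: [0.5406, 0.0832, 0.0372]
tool_rot: [0.034, -0.706, 0.706, -0.034]
ft_force: [-4.9, -0.5, 16.7]
grip_width: 0.0005
time: 41.15
position: [0.5406, 0.0832, 0.0372]
tool_rot: [0.034, -0.706, 0.706, -0.034]
ft_force: [-7.0, 0.0, 25.3]
grip_width: 0.0004
time: 41.78
position: [0.5432, -0.0379, 0.1554]
tool_rot: [0.033, -0.706, 0.707, -0.036]
ft_force: [0.5, 0.4, 0.6]
grip_width: 0.0006
time: 42.4
position: [0.5535, -0.1551, 0.1543]
tool_rot: [-0.035, 0.707, -0.706, 0.034]
ft_force: [0.6, -0.5, -0.3]
grip_width: 0.0005
1 [[241.4 269.2]] [[290.  220.1]]
2 [[215.9 271.7]] [[286.8 209.7]]
3 [[190.4 274.2]] [[283.7 199.8]]
4 [[164.8 276.6]] [[280.8 190.5]]
```

View pics/s21c.png

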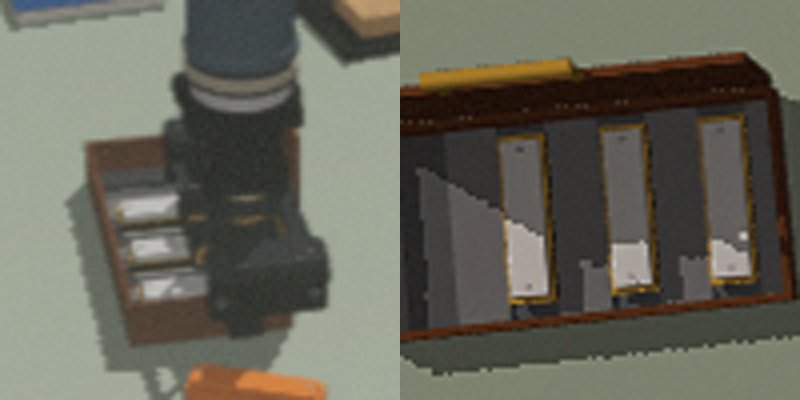

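View pics/t21.png

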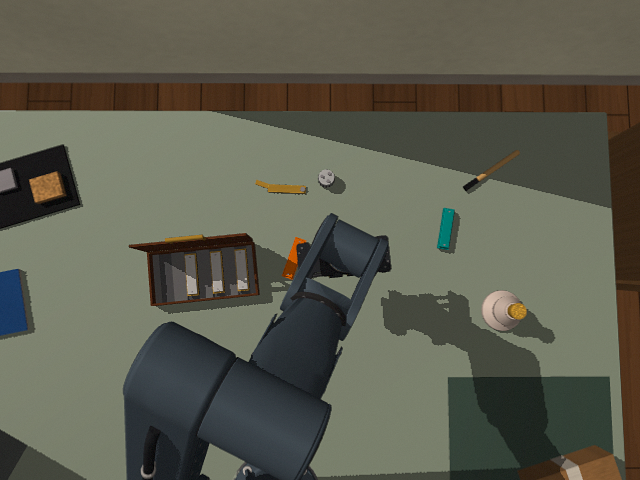

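All three sit in bays 3, 2 and 1. Each press stopped at the same TCP height of 37.2 mm, so the covers are home. Now I'll shut the lid by its bar.

```bash
python3 -m crank '[[[0,-10,0,0,-0.03,0,30],[0,-10,0,0,-0.03,0,30],[0,-10,0,0,-0.03,0,30],[0,-10,0,0,-0.03,0,30],[0,-10,0,0,-0.015,0,30]]]' ; python3 -m crank '[[[0,-10,0,0,0,0,35],[0,-10,0,0,0,0,35],[0,-10,0,0,0,0,35],[0,-10,0,0,0,0,35],[0,0,0,0,0,0,35]]]'; python3 - <<'E'
from h import *
st(); go([.5991,.1816,.285],CY); a=snap("top","t22"); b=snap("side","s22")
th=1.567;p=cw((65-170*np.cos(th)+3*np.sin(th))/1e3,0,(38+170*np.sin(th)+3*np.cos(th))/1e3);print(p,proj(a,p),proj(b,p))
for n,c in(("t",a),("s",b)): print([d for d in robot.spot_in(c,"lid_handle")])
cv2.imwrite("pics/s22c.png",np.hstack([cv2.resize(b["img"][130:250,240:360,::-1],None,fx=3.3,fy=3.3,interpolation=2),cv2.resize(a["img"][210:330,130:250,::-1],None,fx=3.3,fy=3.3,interpolation=2)]))
E
```

```text
time: 43.12
position: [0.5546, -0.1556, 0.2917]
tool_rot: [0.331, -0.624, 0.625, -0.332]
ft_force: [-0.1, 0.6, -0.6]
grip_width: 0.0256
time: 43.75
position: [0.5538, -0.1555, 0.2896]
tool_rot: [-0.523, 0.476, -0.476, 0.523]
ft_force: [-0.3, -0.2, 0.4]
grip_width: 0.0306
t 43.75 pos [ 0.5538 -0.1555  0.2896] F [-0.3 -0.2  0.4] w 0.0306
tool x,y,z cols
 [[ 0.095 -0.     0.995]
 [-0.995  0.     0.095]
 [-0.    -1.    -0.   ]]
turn deg [ 0.  -0.1 -0. ] shift now-axes mm [-331.3    4.6   77.1] shift turned-axes mm [-331.2    4.6   77.5] q [-0.47  0.4   1.49  0.    1.26 -0.56]
[0.59924318 0.18046952 0.20801016] [[184.67602776 237.28090664]] [[305.1612257  153.29699298]]
[{'at': [244.1, 191.1], 'conf': 0.71}, {'at': [187.2, 280.0], 'conf': 0.39}]
[{'at': [187.6, 307.5], 'conf': 0.9}, {'at': [258.3, 373.4], 'conf': 0.52}]
```

View pics/s22c.png

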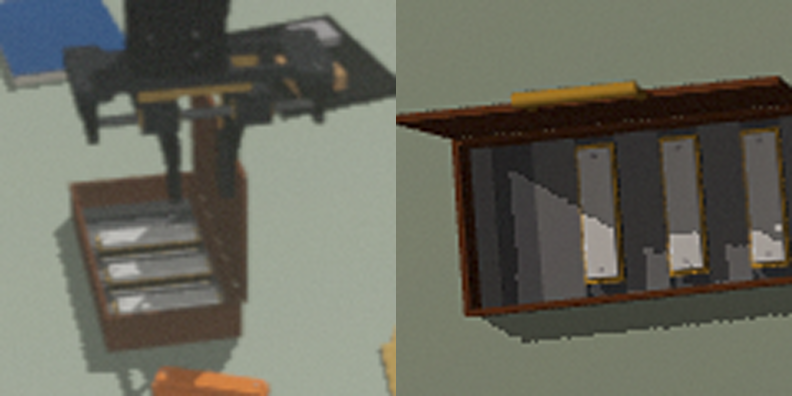

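```bash
python3 -m crank '[[[0,0,0,-0.055,0,0.013,35],[0,0,0,-0.055,0,0.013,35],[0,0,0,-0.055,0,0.013,35],[0,0,0,-0.055,0,0.013,35],[0,0,0,-0.055,0,0.013,35]]]'; python3 -m crank '[[[0,0,0,-0.056,0,0.012,35],[0,0,0,0,0,0,35],[0,0,0,0,0,0,35],[0,0,0,0,0,0,35],[0,0,0,0,0,0,35]]]'; python3 - <<'E'
from h import *
st(); go([.5988,.181,.2065],CY)
E
```

```text
time: 44.58
position: [0.5925, 0.1252, 0.2897]
tool_rot: [-0.523, 0.476, -0.476, 0.523]
ft_force: [1.1, -1.4, -0.2]
grip_width: 0.0305
time: 45.2
position: [0.5991, 0.1788, 0.2897]
tool_rot: [0.523, -0.476, 0.476, -0.523]
ft_force: [-0.2, -0.4, 0.2]
grip_width: 0.0301
t 45.2 pos [0.5991 0.1788 0.2897] F [-0.2 -0.4  0.2] w 0.0301
tool x,y,z cols
 [[ 0.093 -0.     0.996]
 [-0.996 -0.     0.093]
 [ 0.    -1.    -0.   ]]
turn deg [ 0.  -0.2  0. ] shift now-axes mm [-2.3 83.2 -0. ] shift turned-axes mm [-2.2 83.2 -0. ] q [ 0.11  0.47  1.36 -0.    1.31  0.02]
```

```bash
python3 -m crank '[[[0,0,0,-0.001,0.02,0,35],[0,0,0,0,0.02,0,35],[0,0,0,0,0.02,0,35],[0,0,0,0,0.013,0,35],[0,0,0,0,0.01,0,35]]]'; python3 - <<'E'
from h import *
st(); b=snap("side","s23"); cv2.imwrite("pics/s23c.png",cv2.resize(b["img"][100:240,240:380,::-1],None,fx=4,fy=4,interpolation=2))
E
```

```text
time: 45.82
position: [0.599, 0.1806, 0.2061]
tool_rot: [-0.523, 0.476, -0.476, 0.523]
ft_force: [-0.3, -0.2, -0.3]
grip_width: 0.0305
t 45.83 pos [0.599  0.1806 0.2061] F [-0.3 -0.2 -0.3] w 0.0305
tool x,y,z cols
 [[ 0.094 -0.     0.996]
 [-0.996  0.     0.094]
 [-0.    -1.    -0.   ]]
```

View pics/s23c.png

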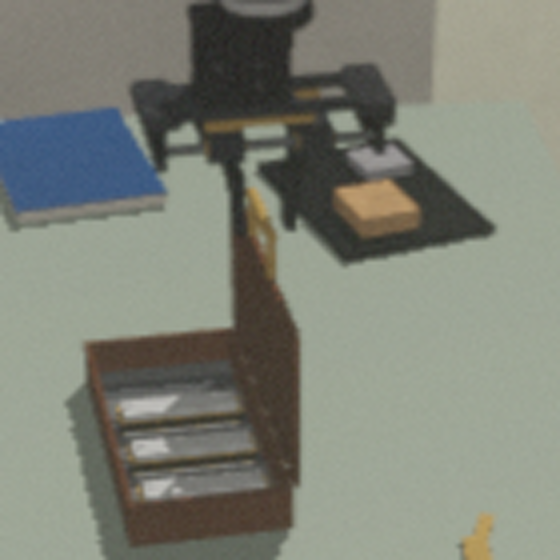

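```bash
python3 -m crank '[[[0,0,0,0,0,0,5],[0,0,0,0,0,0,5],[0,0,0,0,0,0,5],[0,0,0,0,0,0,5],[0,0,0,0,0,0,5]]]' 8;  python3 -m crank '[[[0,0,0,0,0.0017,-0.0254,5],[0,0,0,0,0.0055,-0.0249,5],[0,0,0,0,0.0092,-0.0238,5],[0,0,0,0,0.0126,-0.0221,5],[0,0,0,0,0.0158,-0.020,5]]]'; python3 - <<'E'
from h import *
st()
E
```

```text
time: 46.5
position: [0.5989, 0.1813, 0.2072]
tool_rot: [-0.523, 0.475, -0.476, 0.524]
ft_force: [-1.5, 0.3, 3.4]
grip_width: 0.0097
time: 47.12
position: [0.4836, 0.1698, 0.1623]
tool_rot: [-0.523, 0.474, -0.476, 0.524]
ft_force: [1.8, -0.2, 0.3]
grip_width: 0.0095
t 47.12 pos [0.4836 0.1698 0.1623] F [ 1.8 -0.2  0.3] w 0.0095
tool x,y,z cols
 [[ 0.096  0.003  0.995]
 [-0.995 -0.     0.096]
 [ 0.001 -1.     0.003]]
```

```bash
python3 -m crank '[[[0,0,0,0,0.0186,-0.0175,5],[0,0,0,0,0.021,-0.0144,5],[0,0,0,0,0.0229,-0.0111,5],[0,0,0,0,0.0242,-0.0079,5],[0,0,0,0,0.0252,-0.0041,5]]]'; python3 -m crank '[[[0,0,0,0,0.003,0,5],[0,0,0,0,0.003,0,5],[0,0,0,0,0,0,5],[0,0,0,0,0,0,5],[0,0,0,0,0,0,5]]]'; python3 - <<'E'
from h import *
st()
E
```

```text
time: 47.75
position: [0.4285, 0.1646, 0.0494]
tool_rot: [-0.523, 0.475, -0.476, 0.524]
ft_force: [0.4, -2.3, 0.1]
grip_width: 0.0098
time: 48.38
position: [0.4281, 0.1647, 0.0442]
tool_rot: [0.524, -0.476, 0.475, -0.523]
ft_force: [-0.9, -4.1, 0.8]
grip_width: 0.0095
t 48.38 pos [0.4281 0.1647 0.0442] F [-0.9 -4.1  0.8] w 0.0095
tool x,y,z cols
 [[ 0.096 -0.     0.995]
 [-0.995 -0.     0.096]
 [ 0.    -1.    -0.   ]]
```

```bash
python3 -m crank '[[[0,0,0,0,0.002,0,5],[0,0,0,0,0.002,0,5],[0,0,0,0,0.001,0,5],[0,0,0,0,0,0,5],[0,0,0,0,0,0,5]]]'; python3 -m crank '[[[0,0,0,0,0,0,25],[0,0,0,0,0,0,30],[0,0,0,0,0,0,30],[0,0,0,0,-0.03,0,30],[0,0,0,0,-0.03,0,30]]]'; python3 - <<'E'
from h import *
st(); go(cw(-.04,0,.09),CY)
E
```

```text
time: 49.0
position: [0.4278, 0.1647, 0.0391]
tool_rot: [0.524, -0.476, 0.475, -0.523]
ft_force: [-2.2, -4.9, -0.3]
grip_width: 0.0095
time: 49.62
position: [0.4283, 0.165, 0.0994]
tool_rot: [0.523, -0.476, 0.475, -0.523]
ft_force: [0.8, 0.7, -0.9]
grip_width: 0.026
t 49.62 pos [0.4283 0.165  0.0994] F [ 0.8  0.7 -0.9] w 0.026
tool x,y,z cols
 [[ 0.095 -0.001  0.995]
 [-0.995  0.     0.095]
 [-0.    -1.    -0.001]]
turn deg [ 0. -0. -0.] shift now-axes mm [ 1.   9.3 64.3] shift turned-axes mm [ 1.1  9.4 64.2] q [0.12 0.54 1.96 0.   0.64 0.03]
```

```bash
python3 -m crank '[[[0,0,0,0,0,0.025,0],[0,0,0,0,0,0.025,0],[0,0,0,0,0.01,0,0],[0,0,0,0,0.015,0,0],[0,0,0,0,0.015,0,0]]]'; python3 -m crank '[[[0,0,0,0,0.004,0,0],[0,0,0,0,0.002,0,0],[0,0,0,0,0.002,0,0],[0,0,0,0,0,0,0],[0,0,0,0,0,0,0]]]'; python3 - <<'E'
from h import *
st()
E
```

```text
time: 50.25
position: [0.4761, 0.1695, 0.0573]
tool_rot: [0.524, -0.476, 0.475, -0.522]
ft_force: [0.3, -0.2, -0.2]
grip_width: 0.0002
time: 50.88
position: [0.4768, 0.1695, 0.0523]
tool_rot: [0.524, -0.476, 0.475, -0.523]
ft_force: [-4.6, -0.3, 10.3]
grip_width: 0.0002
t 50.88 pos [0.4768 0.1695 0.0523] F [-4.6 -0.3 10.3] w 0.0002
tool x,y,z cols
 [[ 0.096 -0.002  0.995]
 [-0.995 -0.     0.096]
 [ 0.    -1.    -0.002]]
```

```bash
python3 -m crank '[[[0,0,0,0,0.001,0,0],[0,0,0,0,0,0,0],[0,0,0,0,0,0,0],[0,0,0,0,0,0,0],[0,0,0,0,0,0,0]]]'; python3 -m crank '[[[0,0,0,0,-0.02,0,0],[0,0,0,0,-0.05,0,0],[0,0,0,0,-0.05,0,0],[0,0,0,0.06,-0.02,0,0],[0,0,0,0.06,0,0,0]]]'; python3 -m crank '[[[0,0,0,0.06,0,0,0],[0,0,0,0.06,0,0,0],[0,0,0,0.06,0,0,0],[0,0,0,0,0,0,0],[0,0,0,0,0,0,0]]]'; python3 - <<'E'
from h import *
st();a=snap("top","t24");b=snap("side","s24")
for c in(a,b):
  for th in(0,.03,.06): print(th,[proj(c,cw((65-175*np.cos(th)+3*np.sin(th))/1e3,s*.04,(38+175*np.sin(th)+3)/1e3)).round(1).tolist() for s in(1,-1)])
cv2.imwrite("pics/s24c.png",np.hstack([cv2.resize(b["img"][150:250,230:330,::-1],None,fx=4,fy=4,interpolation=2),cv2.resize(a["img"][230:330,150:250,::-1],None,fx=4,fy=4,interpolation=2)]))
E
```

```text
time: 51.5
position: [0.4769, 0.1696, 0.0522]
tool_rot: [0.524, -0.476, 0.475, -0.523]
ft_force: [-3.8, -1.7, 18.9]
grip_width: 0.0003
time: 52.12
position: [0.4915, 0.0501, 0.1924]
tool_rot: [-0.523, 0.473, -0.477, 0.526]
ft_force: [0.6, -0.5, -0.1]
grip_width: 0.0007
time: 52.75
position: [0.5062, -0.1279, 0.1896]
tool_rot: [-0.523, 0.476, -0.475, 0.523]
ft_force: [0.1, 0.8, -0.2]
grip_width: 0.0005
t 52.75 pos [ 0.5062 -0.1279  0.1896] F [ 0.1  0.8 -0.2] w 0.0005
tool x,y,z cols
 [[ 0.094 -0.001  0.996]
 [-0.996  0.001  0.094]
 [-0.001 -1.    -0.   ]]
0 [[[189.0, 320.2]], [[222.5, 316.9]]]
0.03 [[[188.5, 320.2]], [[222.1, 316.9]]]
0.06 [[[188.0, 320.1]], [[221.8, 316.8]]]
0 [[[250.1, 198.7]], [[252.9, 211.6]]]
0.03 [[[250.0, 197.3]], [[252.8, 210.2]]]
0.06 [[[250.0, 195.9]], [[252.8, 208.7]]]
```

View pics/s24c.png

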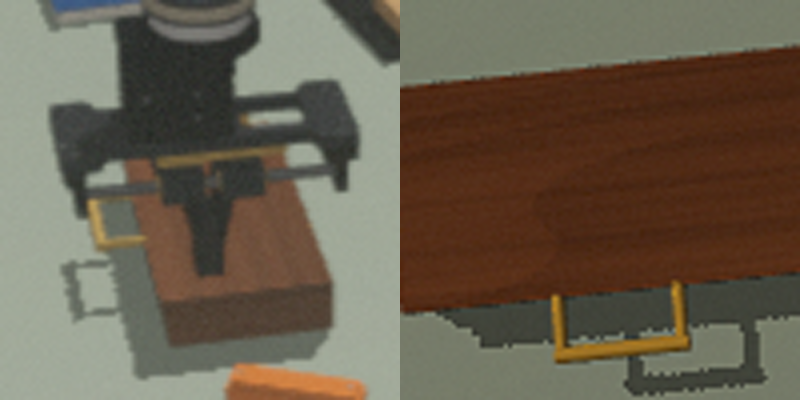

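View pics/s24.png

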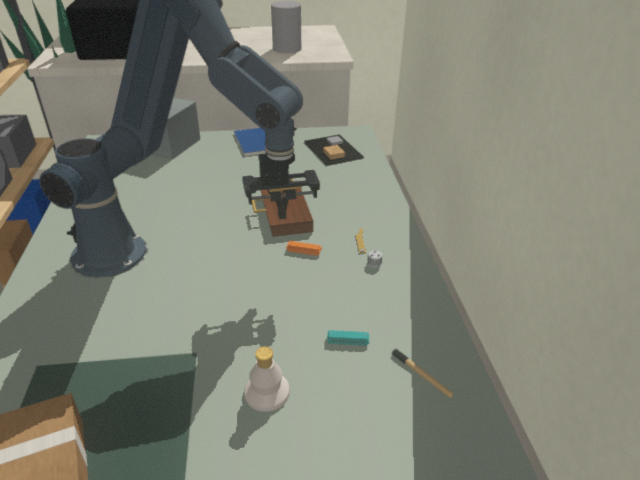

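The lid's shut: the handle corner is at (254,212) in the side view, against (253,211.6) predicted for angle 0. The robot is clear of everything.

```bash
python3 - <<'E'
from h import *
robot.hand_in(); st()
E
```

```text
the job is handed in; nothing more can be done
the job is handed in; nothing more can be done
```

I opened the lid by its bar, laid the three chrome harmonicas in bays 3, 2 and 1, pressed their covers home, and shut the lid. The job was handed in at about 53 s of the 210 s allowed. Only three harmonicas were on the bench; I left the orange and turquoise look-alikes alone.

**Last checks**
- **Covers:** each press stopped hard at a TCP height of 37.2 mm under 22–25 N. That matches a cover fully home with the harmonica seated on the bay floor (37 mm).
- **Position in the bays:** in the top view each harmonica was within about 3 mm of its bay centre. The ones in bays 1 and 2 lay 1–3 mm to the −y side, well inside the 15 mm allowed.
- **Lid:** the final press stopped at 52.2 mm under 19 N, against 52 mm for fully shut. The handle in the side view matched a lid angle of about 0 within 1–2 pixels.
- **Bystanders:** the lamp base, screw holder and shim gauge looked unmoved in the last pictures.
- **Disturbance:** one harmonica was knocked about 8 mm aside during the run; I measured it again before picking it up. I saw no slip of the grip.

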